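# Load and lock the sample tumbler

## Task

Get the sample tumbler ready for its run: turn the run counter's small reset knob anticlockwise back to its zero stop, and stand every sample flask upright on the floor of the round basket, packed close side by side (seven go in as one in the middle and six round it). Only then lock the basket by turning the large knob clockwise until it clicks past its detent, and leave it locked. Leave the label roll and the marker alone.

Things in the scene. Friction and masses are not known exactly. Their poses are not given: they have to be found in the camera images.
- flask_0_mid (a point): Sample flask, loose, standing upright: steel body 38 mm in diameter and 44 mm high with a heavy foot, shoulder up to 57 mm, then a straight slim black neck 16 mm in diameter up to the top at 100 mm; 0.1 to 0.2 kg, its weight low down. This point is its centre, half-way up (50 mm over its foot); z up. Take it by the neck. All flasks are alike; five to seven are present.
- flask_1_mid (a point): Sample flask, loose, standing upright: steel body 38 mm in diameter and 44 mm high with a heavy foot, shoulder up to 57 mm, then a straight slim black neck 16 mm in diameter up to the top at 100 mm; 0.1 to 0.2 kg, its weight low down. This point is its centre, half-way up (50 mm over its foot); z up. Take it by the neck. All flasks are alike; five to seven are present.
- flask_2_mid (a point): Sample flask, loose, standing upright: steel body 38 mm in diameter and 44 mm high with a heavy foot, shoulder up to 57 mm, then a straight slim black neck 16 mm in diameter up to the top at 100 mm; 0.1 to 0.2 kg, its weight low down. This point is its centre, half-way up (50 mm over its foot); z up. Take it by the neck. All flasks are alike; five to seven are present.
- flask_3_mid (a point): Sample flask, loose, standing upright: steel body 38 mm in diameter and 44 mm high with a heavy foot, shoulder up to 57 mm, then a straight slim black neck 16 mm in diameter up to the top at 100 mm; 0.1 to 0.2 kg, its weight low down. This point is its centre, half-way up (50 mm over its foot); z up. Take it by the neck. All flasks are alike; five to seven are present.
- flask_4_mid (a point): Sample flask, loose, standing upright: steel body 38 mm in diameter and 44 mm high with a heavy foot, shoulder up to 57 mm, then a straight slim black neck 16 mm in diameter up to the top at 100 mm; 0.1 to 0.2 kg, its weight low down. This point is its centre, half-way up (50 mm over its foot); z up. Take it by the neck. All flasks are alike; five to seven are present.
- flask_5_mid (a point): Sample flask, loose, standing upright: steel body 38 mm in diameter and 44 mm high with a heavy foot, shoulder up to 57 mm, then a straight slim black neck 16 mm in diameter up to the top at 100 mm; 0.1 to 0.2 kg, its weight low down. This point is its centre, half-way up (50 mm over its foot); z up. Take it by the neck. All flasks are alike; five to seven are present.
- flask_6_mid (a point): Sample flask, loose, standing upright: steel body 38 mm in diameter and 44 mm high with a heavy foot, shoulder up to 57 mm, then a straight slim black neck 16 mm in diameter up to the top at 100 mm; 0.1 to 0.2 kg, its weight low down. This point is its centre, half-way up (50 mm over its foot); z up. Take it by the neck. All flasks are alike; five to seven are present.
- basket_floor (a point): Centre of the inner floor of the tumbler's round steel basket, open at the top: inner diameter 130 mm, wall 4 mm thick, 44 mm high over this floor. Room for seven flasks, one in the middle and six round it, 43 mm between centres, 5 mm between bodies. Axes of the tumbler: x away from the robot, y left, z up. The tumbler is fixed, but stands elsewhere, turned up to 0.2 rad, at each start.
- lock_knob_grip (a point): Lock knob: the larger, at the rear of the white control housing to the right of the basket. Black upright bar 56 mm long, 13 mm thick, 26 mm high (5 to 31 mm over the housing's top) on a round hub 52 mm across. This point lies on its vertical axis, 22 mm over the housing's flat top (77 mm over the worktop), and turns with it; its x runs along the bar toward the end with the white line.
- lock_knob (a joint): Lock knob's angle, rad, growing clockwise seen from above; 0: bar along the tumbler's x. Starts at 0 to 0.3; turns lightly and stays where left up to 1.0. Then a sprung detent resists, up to 0.25 N m near 1.15; at 1.35 it clicks and carries the knob by itself to about 1.65, where it stays; hard stop at 1.8. Let go between 1.05 and 1.3 it springs back to 1.05.
- counter_knob_grip (a point): The run counter's reset knob: the smaller, at the front of the same housing, 100 mm from the lock knob. Black upright bar 38 mm long, 10 mm thick, 26 mm high (5 to 31 mm over the housing's top) on a hub 36 mm across. This point lies on its vertical axis, 22 mm over the housing's top (77 mm over the worktop), and turns with it; its x runs along the bar toward the end with the white line.
- counter_knob (a joint): Reset knob's angle, rad, growing clockwise seen from above; 0 is the zero stop: bar along the tumbler's x, white line pointing away from the robot, by a small steel pin. Starts between 1.0 and 2.4; turn it anticlockwise to zero. Light friction (about 0.03 N m); stays where it is left.
- label_roll: Roll of labels, 66 mm across and 39 mm high, loose on the right of the worktop; origin at the centre of its underside. To be left alone.
- marker: Marker pen, 122 mm long, loose on the right of the worktop; origin at its underside. To be left alone.
There are look-alikes about, which are no part of the job. What is shaped like the part that bears flask_2_mid but orange is not meant.

How it is judged:
By the outcome, as a careful person would: the job done as asked, in the order asked, and still so for the second after the job is handed in, with the robot touching nothing.
Of flask_0, flask_1, flask_2, flask_3, flask_4, flask_5, flask_6 only 5 to 7 are there at a start; the rules pass over those that are not, and their reading is None.
At some moment in a run one of flask_0, flask_1, flask_2, flask_3, flask_4, flask_5, flask_6 may be knocked a few centimetres aside while the robot is not near it.
It also fails if it takes over 210 s, if anything falls off the work surface, if the arm or the gripper's body presses on something with over 40 N, if the wrist force passes 120 N, or if a joint passes its speed limit or range.

## Robot

A 6-joint arm with a two-finger parallel gripper is mounted at the origin on a cart in front of the work surface, level with it; the furniture and walls round the work are solid. World frame = base frame: x ahead of the robot, y to its left, z up, the work surface at z = 0. Lengths are in mm, angles in rad, forces in N, time in s.
With the tool pointing down it reaches from about 275 to 750 mm from the base axis. Payload 10.2 kg.
Tool frame: the origin (TCP) lies between the finger pads; the fingertips stand 22 mm ahead of it and the grasp point (between the pads) lies 3 mm ahead of it (ctrl.nose_length is the distance from the TCP to the fingertips, in mm); y points along the fingers, z is the direction in which the jaws open and shut, and the axes are right-handed (so a half turn about y gives the same grasp; the last joint's range is limited). The gripper opens to 85 mm and grips with 20 to 120 N. Pads are 22 mm wide; open, the fingers measure 114 mm over their backs; the gripper's body (76 mm by 85 mm) begins 54 mm behind the grasp point. The pads swing forward as they close: fully open they stand 13 mm farther back than shut.
Start: joints at [-1.458, 0.313, 1.498, -0, 1.331, -0.223], TCP at [172.988, -495.688, 253.294] pointing down, gripper open.
Joint ranges: [-2.94, 2.94], [-0.97, 2.17], [0.19, 2.56], [-1.23, 4.37], [0.02, 3.11], [-2.88, 2.88]. Speed limits (rad/s): [2.39, 2.39, 3.01, 3.14, 3.14, 3.14].

## Interface

Orientations are given as a unit quaternion [w, x, y, z].
In Python, from rig import ctrl, eyes, models gives the robot as it stands.
- The arm moves only by the shell command python3 -m crank 'ROWS' [FORCE]. ROWS is JSON, a list of rows, each an object with "dp": the shift along the tool's x, y, z in mm, a list of three; "roll": the turn about the tool's y in rad; "gripper": the closure in counts, from 0 (fully open) to 255 (shut). A call has 1 to 10 rows; each row is the pose to reach, as a shift and turn from the pose commanded when the call began, along the tool's axes at that moment; what a row does not reach only later rows make up. A row lasts 1/12 s, in which the tool goes at most 41.7 mm and 7.16 degrees, less where a joint would pass 70% of its speed; a pose out of reach is approached as far as the arm can. A call with a gripper value outside its range is refused whole. The fingers move at their own pace and stop on an object; FORCE is the grip in N (left out, the last holds). Time passes only in rows, so rows that repeat a pose let the fingers close. It gives the time, the measured TCP pose, the force and the opening at its end, in the units of the state.
- ctrl.sense(): the state, without advancing time (a new reading comes with each control period).
- eyes.capture(name): name is "side" or "top" or "wrist"; returns a dict with "color" (480x640x3 uint8, red, green, blue), "fx", "fy", "cx", "cy" (pixels), "distortion" ([k1, k2, p1, p2, k3] as OpenCV has them; the pictures are not rectified), "R" (3x3) and "t" (3): a world point X has camera coordinates R X + t. Camera axes: x right, y down, z forward; pixel columns grow to the right and rows downward; lengths in mm; the calibration is good to about 2 mm. A picture is of the moment at which its call begins. There is no depth.
- ctrl.finish_job(): hands the job in, once; it reports no verdict.
Trained networks look in a picture, given as the dict that the camera call returned (one of the last four; its "shot" number tells which), for a name from the list of things; names that differ only in an ending like _2 or _b are one class to them, and where a whole thing is asked for, a point or a joint stands for the part that bears it (a point fixed in the world has none). Each returns a list of dicts, best first, with "confidence" (0 to 1); they miss things now and then, are a little off and sometimes report something else, mostly with a low value. They report only what shows in the picture. A call takes as long as a camera call. They do not tell look-alikes from the thing itself.
- models.spot_in(picture, label): "extent" ([centre column, centre row, width, height] in pixels, round what is visible of it).
- models.spot_point(picture, label): "centre" ([column, row] in pixels: a listed point, or the origin of a listed thing).
The state is a dict: "time_s": time; "joints": joint angles; "dq": joint speeds; "tau": joint torques, N m; "eef_pos": TCP position; "ee_rot": TCP orientation; "force": force on the tool from outside, world axes, zero at the start; "wrist_torque": the same for the moment, N m; "grip_width": opening from 0.0 (shut) to 1.0 (fully open).
Only numpy, scipy, OpenCV 4.12 (cv2) and the standard library are available. Lean on these libraries where they do the work, as an engineer would, in place of code of your own. Each camera call takes 0.05 s, during which the arm holds its last target. There are 200 camera calls.

## Working session

There is one attempt and no reset: what is moved stays moved. The work goes in short steps, Python scripts to look and compute and a shell command to move; the robot and the scene stay as the last step left them, time stands still between calls to the robot, and variables do not carry over. Pictures are saved under pics/ and viewed, about 12 in all and at most 16, crops included, and the job is handed in when it is done.

```bash
ls; mkdir -p pics; cat > h.py <<'E'
import numpy as np, cv2, json
from rig import ctrl, eyes, models
def K(p): return np.array([[p['fx'],0,p['cx']],[0,p['fy'],p['cy']],[0,0,1.]])
def ray(p,uv):
    n=cv2.undistortPoints(np.array([[uv]],float),K(p),np.array(p['distortion'],float)).ravel()
    R=np.array(p['R']);t=np.array(p['t']);return -R.T@t, R.T@np.array([n[0],n[1],1.])
def atz(p,uv,z):
    c,d=ray(p,uv);return c+d*(z-c[2])/d[2]
def proj(p,X):
    r,_=cv2.Rodrigues(np.array(p['R'],float))
    return cv2.projectPoints(np.array(X,float).reshape(-1,1,3),r,np.array(p['t'],float),K(p),np.array(p['distortion'],float))[0].reshape(-1,2)
def save(p,n): cv2.imwrite('pics/'+n,p['color'][:,:,::-1])
def st():
    s=ctrl.sense();return s
def Rt():
    w,x,y,z=ctrl.sense()['ee_rot']
    from scipy.spatial.transform import Rotation as Q
    return Q.from_quat([x,y,z,w]).as_matrix()
E
python3 - <<'E'
from h import *
s=st();print({k:np.round(v,3).tolist() for k,v in s.items()});print(Rt().round(3))
for n in('top','side'):
    p=eyes.capture(n);save(p,n+'0.png');print(n,'cam',ray(p,(320,240))[0].round())
    for l,z in(('flask_0_mid',50),('basket_floor',14),('lock_knob_grip',77),('counter_knob_grip',77),('label_roll',0),('marker',0)):
        for d in models.spot_point(p,l):print(n,l,round(d['confidence'],2),np.round(d['centre']),atz(p,d['centre'],z).round(1)[:2])
E
```

```text
pics
{'time_s': 0.0, 'joints': [-1.458, 0.313, 1.498, -0.0, 1.331, -0.223], 'dq': [-0.001, -0.0, -0.0, -0.001, -0.001, 0.0], 'tau': [-0.0, -41.227, -25.975, -0.0, 0.004, 0.0], 'eef_pos': [172.963, -495.452, 252.734], 'ee_rot': [0.118, -0.118, 0.698, -0.697], 'force': [-0.055, -0.149, -0.072], 'wrist_torque': [0.016, -0.032, -0.029], 'grip_width': 0.999}
[[-0.944 -0.     0.33 ]
 [-0.33   0.001 -0.944]
 [-0.    -1.    -0.001]]
top cam [ 323.  -13. 1281.]
top flask_0_mid 0.62 [227. 236.] [550.6 197. ]
top basket_floor 0.69 [320. 241.] [546.2 -34. ]
top basket_floor 0.39 [392. 252.] [ 520.1 -215. ]
top lock_knob_grip 0.75 [386. 213.] [ 605.6 -191.4]
top counter_knob_grip 0.65 [392. 254.] [ 505.4 -205.4]
top label_roll 0.74 [476. 271.] [ 472.5 -430.7]
top label_roll 0.47 [182. 239.] [551.9 321.8]
top marker 0.67 [442. 292.] [ 418.  -341.5]
side cam [ 446. 1062.  517.]
side flask_0_mid 0.67 [288. 295.] [552.4 190.9]
side flask_0_mid 0.62 [342. 322.] [443.8 289.6]
side basket_floor 0.93 [300. 262.] [550.1 -51.1]
side lock_knob_grip 0.78 [287. 217.] [ 597.6 -203.6]
side counter_knob_grip 0.67 [324. 219.] [ 498.9 -192. ]
side label_roll 0.52 [331. 212.] [ 486.5 -475.7]
side marker 0.71 [351. 230.] [ 422.4 -314.7]
```

View pics/top0.png

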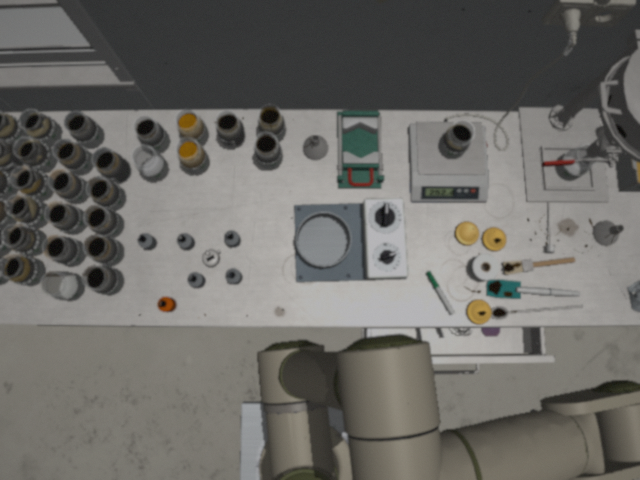

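View pics/side0.png

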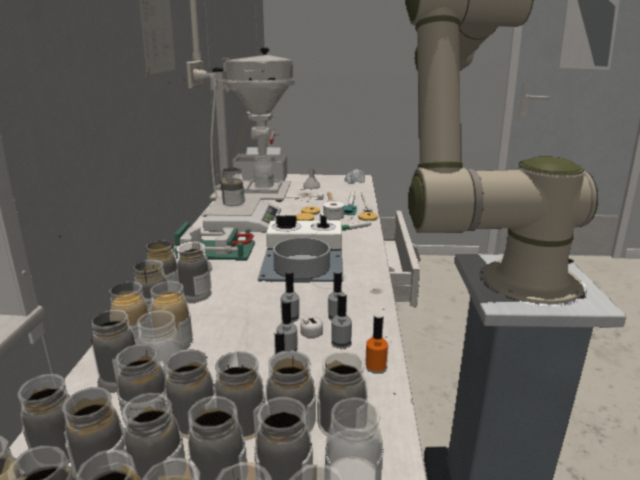

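Five grey flasks show in the top picture, at about (146,241), (185,241), (232,239), (196,280) and (234,276). The orange look-alike is at (166,303). The basket is at (323,241), the lock knob at (385,215) and the counter knob at (388,257). I'll move over the tumbler and look with the wrist camera.

```bash
python3 -m crank '[{"dp":[-224,-50,-115],"roll":0.17},{"dp":[-224,-50,-115],"roll":0.17},{"dp":[-224,-50,-115],"roll":0.17},{"dp":[-224,-50,-115],"roll":0.17},{"dp":[-448,-60,-230],"roll":0.337},{"dp":[-448,-60,-230],"roll":0.337},{"dp":[-448,-60,-230],"roll":0.337},{"dp":[-448,-60,-230],"roll":0.337},{"dp":[-448,-60,-230],"roll":0.337},{"dp":[-448,-60,-230],"roll":0.337}]'
python3 -m crank '[{"dp":[-10,0,0],"roll":0},{"dp":[-10,0,0],"roll":0},{"dp":[-10,0,0],"roll":0},{"dp":[-10,0,0],"roll":0}]'
python3 - <<'E'
from h import *
s=st();print(np.round(s['eef_pos'],1));print(Rt().round(3))
p=eyes.capture('wrist');save(p,'w0.png');c,d=ray(p,(320,240));print('cam in tool',Rt().T@(c-s['eef_pos']),Rt().T@d,p['fx'])
for l,z in(('flask_0_mid',50),('basket_floor',14),('lock_knob_grip',77),('counter_knob_grip',77)):
    for d in models.spot_point(p,l):print(l,round(d['confidence'],2),np.round(d['centre']),atz(p,d['centre'],z).round(1)[:2])
E
```

```text
[ 173.  -495.7  253.3]
[[-0.944 -0.     0.33 ]
 [-0.33   0.    -0.944]
 [ 0.    -1.    -0.   ]]
cam in tool [-8.39464314e+01 -1.21298282e+02 -8.24331142e-02] [ 0.32541066  0.94556296 -0.00905228] 396.93519931025315$[0]: bad value
$[0]: bad value
```

View pics/w0.png

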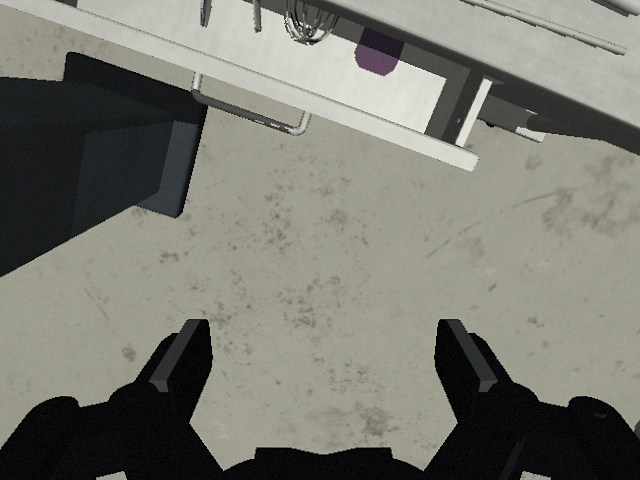

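The rows need a gripper value too. The arm didn't move.

```bash
python3 -m crank '[{"dp":[-224,-50,-115],"roll":0.17,"gripper":0},{"dp":[-224,-50,-115],"roll":0.17,"gripper":0},{"dp":[-224,-50,-115],"roll":0.17,"gripper":0},{"dp":[-224,-50,-115],"roll":0.17,"gripper":0},{"dp":[-224,-50,-115],"roll":0.17,"gripper":0},{"dp":[-467,-67,-224],"roll":0.337,"gripper":0},{"dp":[-467,-67,-224],"roll":0.337,"gripper":0},{"dp":[-467,-67,-224],"roll":0.337,"gripper":0},{"dp":[-467,-67,-224],"roll":0.337,"gripper":0},{"dp":[-467,-67,-224],"roll":0.337,"gripper":0}]'
python3 - <<'E'
from h import *
print(st()['eef_pos'])
E
```

```text
time_s: 1.78
eef_pos: [459.6, -207.1, 311.1]
ee_rot: [0.0, -0.001, -0.707, 0.707]
force: [-0.0, -0.7, -0.0]
grip_width: 1.003
[ 459.64140479 -207.09087704  311.11880005]
```

```bash
python3 -m crank '[{"dp":[-80,-9,-77],"roll":0,"gripper":0},{"dp":[-80,-9,-77],"roll":0,"gripper":0},{"dp":[-80,-9,-77],"roll":0,"gripper":0},{"dp":[-80,-9,-77],"roll":0,"gripper":0},{"dp":[-80,-9,-77],"roll":0,"gripper":0},{"dp":[-80,-9,-77],"roll":0,"gripper":0}]'
python3 - <<'E'
from h import *
p=eyes.capture('wrist');save(p,'w1.png')
for l,z in(('flask_0_mid',50),('basket_floor',10),('lock_knob_grip',77),('counter_knob_grip',77)):
    for d in models.spot_point(p,l):print(l,round(d['confidence'],2),np.round(d['centre']),atz(p,d['centre'],z).round(1)[:2])
E
```

```text
time_s: 2.28
eef_pos: [538.2, -132.3, 319.5]
ee_rot: [0.001, -0.0, -0.707, 0.707]
force: [0.3, -0.7, 0.3]
grip_width: 1.0
flask_0_mid 0.79 [  9. 183.] [549.  186.9]
basket_floor 0.8 [239. 181.] [542.3 -40.3]
lock_knob_grip 0.69 [388. 130.] [ 599.6 -190. ]
counter_knob_grip 0.62 [389. 234.] [ 502.5 -195.9]
```

View pics/w1.png

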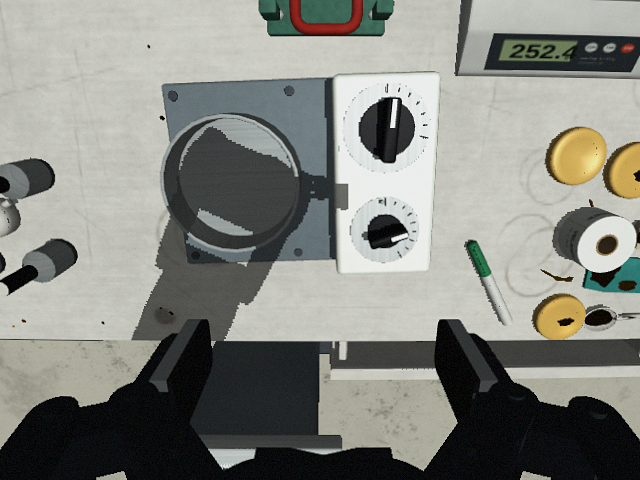

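The wrist picture shows the basket rim at about (230,182), the lock knob at (388,130) with its line pointing up, and the counter knob at (385,233) with its line pointing right, at (408,237). I'll work out the geometry from these.

```bash
python3 - <<'E'
from h import *
p=eyes.capture('wrist')
im=p['color']
big=cv2.resize(im[70:280,150:450],None,fx=2.6,fy=2.6,interpolation=cv2.INTER_CUBIC);cv2.imwrite('pics/w1b.png',big[:,:,::-1])
def a(u,v,z):return atz(p,(u,v),z)[:2].round(1)
for n,u,v,z in(('plateBL',190,263,8),('plateBR',330,259,8),('plateTL',163,84,8),('plateTR',332,79,8),('hTL',336,74,55),('hTR',438,73,55),('hBL',338,273,55),('hBR',430,271,55),('rimL',161,182,54),('rimR',299,182,54),('rimT',231,113,54),('rimB',231,251,54)):print(n,a(u,v,z))
E
```

```text
plateBL [444.4  25.3]
plateBR [ 449.2 -140.3]
plateTL [642.6  31.7]
plateTR [ 646.  -141.7]
hTL [ 647.6 -144.4]
hTR [ 648.7 -236.7]
hBL [ 452. -148.]
hBR [ 454.  -245.6]
rimL [549.7  27.8]
rimR [ 549.  -108.8]
rimT [614.3 -46.7]
rimB [476.8 -36.1]
```

View pics/w1b.png

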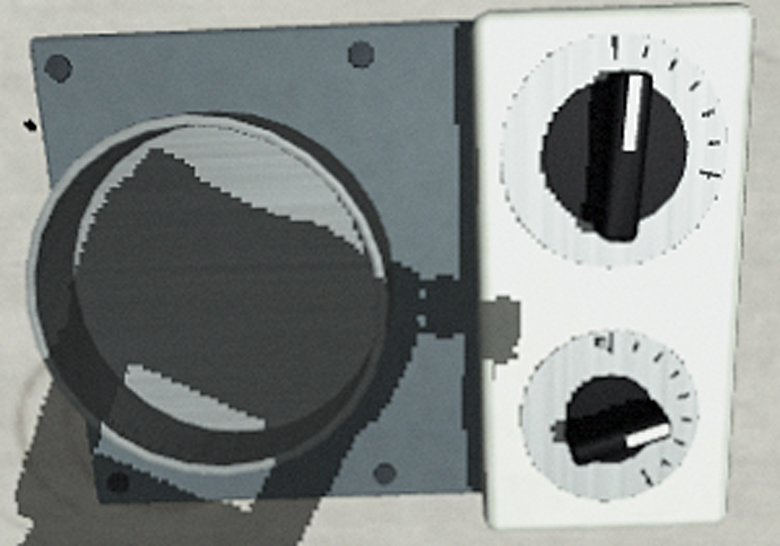

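```bash
cat >> h.py <<'E'
def go(x,y,z,yaw=None):
    "dp (tool axes) and roll to reach x,y,z; yaw = ccw world angle of tool -x (mod pi)"
    s=ctrl.sense();R=Rt();d=R.T@(np.array([x,y,z])-s['eef_pos'])
    cur=np.arctan2(-R[1,0],-R[0,0]);r=None
    if yaw is not None:
        r=-(yaw-cur);r=[round(((r+np.pi/2)%np.pi)-np.pi/2,3)]
    print('pos',np.round(s['eef_pos'],1),'yaw',round(cur,3),'j6',np.round(s['joints'][5],2),'F',np.round(s['force'],1),'w',round(s['grip_width'],3),'dp',d.round(1),'roll',r)
E
python3 - <<'E'
from h import *
p=eyes.capture('wrist')
c=lambda x,y,z:atz(p,(150+x/2.6,70+y/2.6),z)[:2]
L=c(613,150,55);C=c(609,416,55);print('dials',L,C,np.linalg.norm(L-C),np.arctan2(*(L-C)[::-1]))
a=c(626,441,86);b=c(668,430,86);print('counter line',a,b,np.arctan2(*(b-a)[::-1]))
a=c(631,150,86);b=c(635,77,86);print('lock line',a,b,np.arctan2(*(b-a)[::-1]))
go(C[0],C[1],140,np.arctan2(*(c(668,430,86)-C)[::-1]))
E
```

```text
dials [ 600.66101753 -191.35907549] [ 499.78783254 -194.61143491] 100.92560275510955 0.03223089582011094
counter line [ 500.05271411 -196.30753225] [ 504.24429559 -211.3593525 ] -1.2992007219837214
lock line [ 602.39046183 -192.65289327] [ 625.44135291 -192.77742   ] -0.005402200153394477
pos [ 538.3 -132.5  319.9] yaw -0.002 j6 1.12 F [ 0.2 -0.3 -0.3] w 0.996 dp [ 38.4 179.9  62.2] roll [np.float64(1.309)]
```

```bash
python3 -m crank '[{"dp":[38,100,62],"roll":0.3,"gripper":100},{"dp":[38,100,62],"roll":0.3,"gripper":100},{"dp":[38,100,62],"roll":0.6,"gripper":100},{"dp":[38,180,62],"roll":0.6,"gripper":100},{"dp":[38,180,62],"roll":0.9,"gripper":100},{"dp":[38,180,62],"roll":0.9,"gripper":100},{"dp":[38,190,62],"roll":1.2,"gripper":100},{"dp":[38,190,62],"roll":1.2,"gripper":100},{"dp":[38,190,62],"roll":1.3,"gripper":100},{"dp":[38,190,62],"roll":1.3,"gripper":100}]' 30
python3 - <<'E'
from h import *
go(500,-195,81,-1.30)
p=eyes.capture('wrist');save(p,'w2.png')
for d in models.spot_point(p,'counter_knob_grip'):print(d['confidence'],d['centre'],atz(p,d['centre'],77))
E
```

```text
time_s: 3.47
eef_pos: [500.4, -194.1, 129.6]
ee_rot: [0.416, -0.416, -0.572, 0.572]
force: [-0.7, -0.4, -0.3]
grip_width: 0.606
pos [ 500.4 -194.1  129.6] yaw -1.258 j6 2.24 F [-0.7 -0.4 -0.3] w 0.606 dp [-0.7 48.6  0.6] roll [np.float64(0.042)]
0.64 [320.7, 285.2] [ 501.25996945 -195.12876481   77.        ]
```

View pics/w2.png

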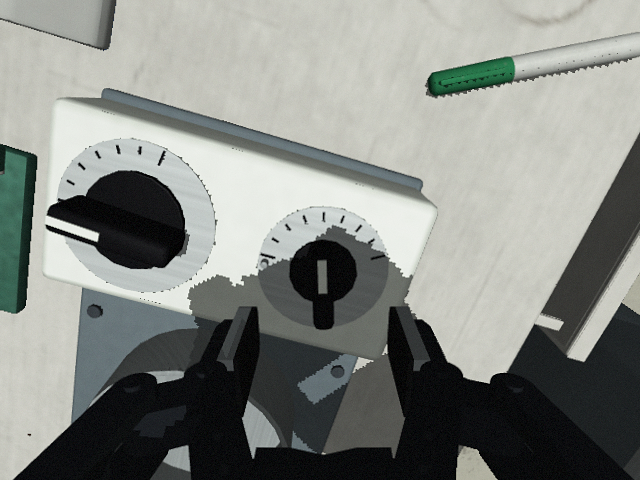

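```bash
python3 -m crank '[{"dp":[-1,30,0],"roll":0.04,"gripper":100},{"dp":[-1,48,0],"roll":0.04,"gripper":100},{"dp":[-1,48,0],"roll":0.04,"gripper":255},{"dp":[-1,48,0],"roll":0.04,"gripper":255},{"dp":[-1,48,0],"roll":0.04,"gripper":255},{"dp":[-1,48,0],"roll":0.04,"gripper":255},{"dp":[-1,48,0],"roll":0.04,"gripper":255},{"dp":[-1,48,0],"roll":0.04,"gripper":255}]' 30
python3 - <<'E'
from h import *
go(500,-195,81,0.03);print(st()['wrist_torque'])
E
```

```text
time_s: 4.23
eef_pos: [501.1, -195.3, 83.1]
ee_rot: [0.425, -0.426, -0.565, 0.565]
force: [-4.2, 0.5, 7.2]
grip_width: 0.111
pos [ 501.1 -195.3   83.1] yaw -1.29 j6 2.27 F [-4.2  0.5  7.2] w 0.111 dp [0.6 2.1 0.9] roll [np.float64(-1.32)]
[ 0.08191202  0.5803854  -0.04439716]
```

```bash
python3 -m crank '[{"dp":[0,-2,0],"roll":-0.1,"gripper":255},{"dp":[0,-2,0],"roll":-0.2,"gripper":255},{"dp":[0,-2,0],"roll":-0.3,"gripper":255},{"dp":[0,-2,0],"roll":-0.4,"gripper":255},{"dp":[0,-2,0],"roll":-0.5,"gripper":255},{"dp":[0,-2,0],"roll":-0.6,"gripper":255},{"dp":[0,-2,0],"roll":-0.7,"gripper":255},{"dp":[0,-2,0],"roll":-0.8,"gripper":255},{"dp":[0,-2,0],"roll":-0.9,"gripper":255},{"dp":[0,-2,0],"roll":-1.0,"gripper":255}]'
python3 - <<'E'
from h import *
go(500,-195,81,0.03);print(st()['wrist_torque'])
E
```

```text
time_s: 5.07
eef_pos: [501.3, -194.9, 83.3]
ee_rot: [-0.1, 0.101, 0.7, -0.7]
force: [5.6, 0.4, -12.7]
grip_width: 0.107
pos [ 501.3 -194.9   83.3] yaw -0.286 j6 1.27 F [  5.6   0.4 -12.7] w 0.107 dp [1.2 2.3 0.5] roll [np.float64(-0.316)]
[-0.16242477 -0.95068238 -0.06741651]
```

```bash
python3 -m crank '[{"dp":[0,1,0],"roll":-0.1,"gripper":255},{"dp":[0,1,0],"roll":-0.2,"gripper":255},{"dp":[0,1,0],"roll":-0.28,"gripper":255},{"dp":[0,1,0],"roll":-0.3,"gripper":255},{"dp":[0,1,0],"roll":-0.3,"gripper":255}]'
python3 -c "
from h import *
go(500,-195,81,0.03);print(st()['wrist_torque'])"
python3 -m crank '[{"dp":[0,0,0],"roll":-0.02,"gripper":255},{"dp":[0,0,0],"roll":-0.04,"gripper":255},{"dp":[0,0,0],"roll":-0.05,"gripper":255},{"dp":[0,0,0],"roll":-0.05,"gripper":255}]'
python3 -c "
from h import *
go(500,-195,81,0.03);print(st()['wrist_torque'])"
```

```text
time_s: 5.48
eef_pos: [501.3, -194.8, 83.3]
ee_rot: [-0.003, 0.002, -0.707, 0.707]
force: [3.4, 2.7, 0.4]
grip_width: 0.107
pos [ 501.3 -194.8   83.3] yaw 0.008 j6 0.97 F [3.4 2.7 0.4] w 0.107 dp [1.3 2.3 0.2] roll [np.float64(-0.022)]
[ 0.39565941 -0.54115903  0.04682923]
time_s: 5.82
eef_pos: [501.3, -194.8, 83.3]
ee_rot: [0.021, -0.02, 0.707, -0.707]
force: [3.4, 3.9, 2.4]
grip_width: 0.112
pos [ 501.3 -194.8   83.3] yaw 0.058 j6 0.92 F [3.4 3.9 2.4] w 0.112 dp [1.3 2.3 0.1] roll [np.float64(0.028)]
[ 0.61370059 -0.61800947 -0.54341914]
```

```bash
python3 -m crank '[{"dp":[0,0,0],"roll":0.01,"gripper":110},{"dp":[0,0,0],"roll":0.01,"gripper":110},{"dp":[0,0,0],"roll":0.01,"gripper":110},{"dp":[0,-40,0],"roll":0.01,"gripper":110},{"dp":[0,-80,0],"roll":0.01,"gripper":110},{"dp":[0,-120,0],"roll":0.01,"gripper":110},{"dp":[0,-160,0],"roll":0.01,"gripper":110},{"dp":[0,-200,0],"roll":0.01,"gripper":0},{"dp":[0,-200,0],"roll":0.01,"gripper":0},{"dp":[0,-200,0],"roll":0.01,"gripper":0}]'
python3 - <<'E'
from h import *
p=eyes.capture('wrist')
cv2.imwrite('pics/w3.png',p['color'][:,:,::-1])
go(500,160,300,0.03)
E
```

```text
time_s: 6.65
eef_pos: [501.1, -195.3, 284.6]
ee_rot: [-0.018, 0.016, -0.706, 0.708]
force: [0.7, 0.1, -1.6]
grip_width: 0.964
pos [ 500.6 -195.   282.6] yaw 0.049 j6 0.93 F [ 0.   0.2 -1. ] w 0.997 dp [ -16.7  -17.5 -354.6] roll [np.float64(0.019)]
```

View pics/w3.png

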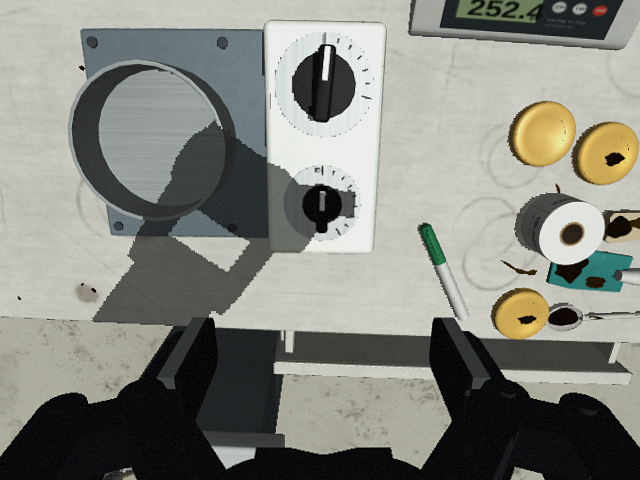

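The counter knob's line now points up, away from the robot, at (322,200), so it is at zero. Next I'll look over the flasks.

```bash
python3 -m crank '[{"dp":[-21,-45,-434],"roll":0.05,"gripper":0},{"dp":[-21,-45,-434],"roll":0.05,"gripper":0},{"dp":[-21,-45,-434],"roll":0.05,"gripper":0},{"dp":[-21,-45,-434],"roll":0.05,"gripper":0},{"dp":[-21,-45,-434],"roll":0.05,"gripper":0},{"dp":[-21,-45,-434],"roll":0.05,"gripper":0},{"dp":[-21,-45,-434],"roll":0.05,"gripper":0},{"dp":[-21,-45,-434],"roll":0.05,"gripper":0},{"dp":[-21,-45,-434],"roll":0.05,"gripper":0},{"dp":[-21,-45,-434],"roll":0.05,"gripper":0}]'
python3 -m crank '[{"dp":[0,0,-20],"roll":0,"gripper":0},{"dp":[0,0,-40],"roll":0,"gripper":0},{"dp":[0,0,-40],"roll":0,"gripper":0}]'
python3 - <<'E'
from h import *
go(500,240,330,0)
p=eyes.capture('wrist');save(p,'w4.png')
for d in models.spot_point(p,'flask_0_mid'):print(round(d['confidence'],2),np.round(d['centre']),atz(p,d['centre'],50).round(1)[:2])
E
```

```text
time_s: 7.53
eef_pos: [499.9, 221.4, 324.1]
ee_rot: [0.002, 0.001, -0.707, 0.707]
force: [1.9, -0.2, -0.7]
grip_width: 0.996
time_s: 7.78
eef_pos: [499.9, 262.3, 323.4]
ee_rot: [0.001, 0.002, -0.707, 0.707]
force: [-0.3, -0.5, 0.0]
grip_width: 0.999
pos [499.9 262.3 323.4] yaw 0.002 j6 1.84 F [-0.3 -0.5  0. ] w 0.999 dp [-0.1 -6.6 22.3] roll [np.float64(0.002)]
0.92 [402. 137.] [552.2 186.4]
0.17 [281. 146.] [543.4 304. ]
```

View pics/w4.png

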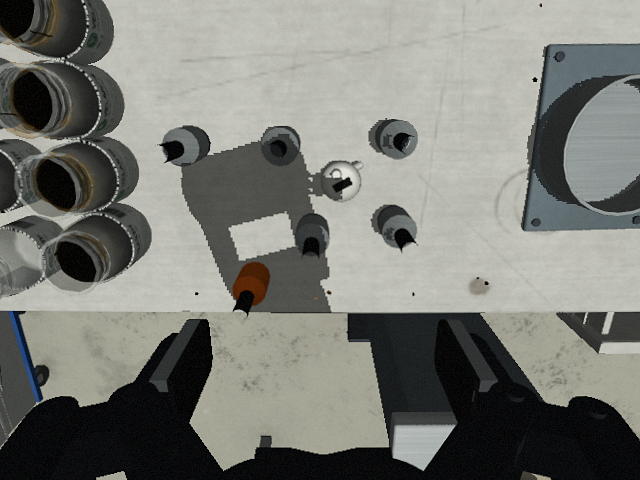

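Five flasks show, with necks at about (402,142), (283,146), (168,152), (311,246) and (406,240). The orange one is at (245,300), and a small white item at (344,180) must be avoided. I'll zoom in on these and check the two doubtful grey objects in the top view.

```bash
python3 - <<'E'
from h import *
p=eyes.capture('wrist');a=cv2.resize(p['color'][110:270,150:430],None,fx=2.8,fy=2.8,interpolation=cv2.INTER_CUBIC)
t=eyes.capture('top');T=cv2.imread('pics/top0.png')[:,:,::-1]
b=[cv2.resize(T[y-20:y+20,x-25:x+25],(180,144),interpolation=cv2.INTER_CUBIC) for x,y in((316,147),(607,232),(232,239),(280,310))]
m=np.zeros((448+144,784,3),np.uint8);m[:448]=a;m[448:,:720]=np.hstack(b)
cv2.imwrite('pics/z1.png',m[:,:,::-1]);print(atz(t,(316,147),0),atz(t,(607,232),0))
E
```

```text
[801.80087017 -22.67065158   0.        ] [ 574.79093818 -787.25300755    0.        ]
```

View pics/z1.png

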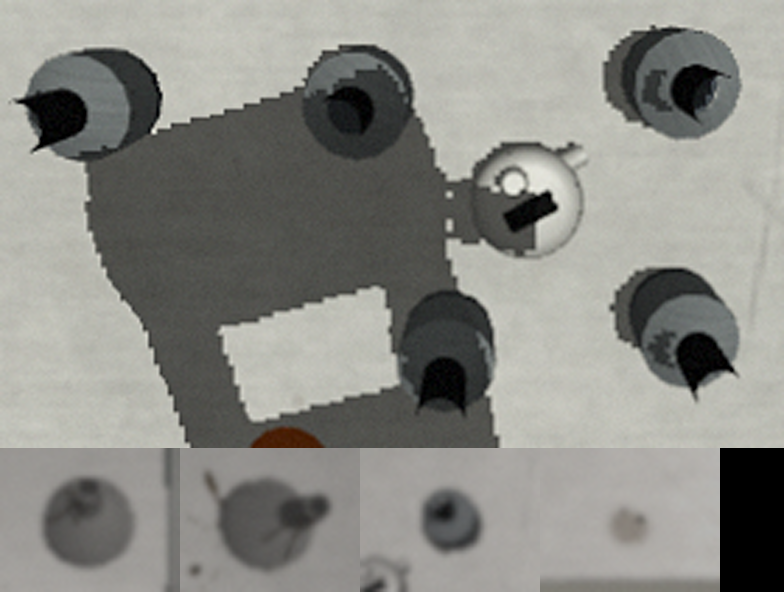

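The two grey objects are cones or funnels out of reach, so there are five flasks. I'll locate the flasks from the tops of their bodies (z = 44).

```bash
python3 - <<'E'
from h import *
p=eyes.capture('wrist')
for n,x,y in(('A',688,84),('B',358,103),('C',79,106),('D',446,361),('E',690,341)):
    X=atz(p,(150+x/2.8,110+y/2.8),44);t=proj(p,[X[0],X[1],100])[0];print(n,X[:2].round(1),'neck top in crop',((t-[150,110])*2.8).round())
X=atz(p,(150+525/2.8,110+200/2.8),20);print('white',X)
go(554,186,130,0)
E
```

```text
A [550.1 186.8] neck top in crop [720. 100.]
B [543.7 303.5] neck top in crop [338. 122.]
C [543.2 403.1] neck top in crop [ 17. 126.]
D [446.9 273.6] neck top in crop [440. 415.]
E [454.7 180.6] neck top in crop [719. 393.]
white [504.29564917 243.0803435   20.        ]
pos [500.8 258.5 325.1] yaw -0.003 j6 1.84 F [0.2 0.1 1.1] w 0.996 dp [-53.6 195.1  72.2] roll [np.float64(-0.003)]
```

```bash
python3 -m crank '[{"dp":[-50,100,72],"roll":0,"gripper":110},{"dp":[-50,100,72],"roll":0,"gripper":110},{"dp":[-50,100,72],"roll":0,"gripper":110},{"dp":[-50,190,72],"roll":0,"gripper":110},{"dp":[-50,190,72],"roll":0,"gripper":110},{"dp":[-50,190,72],"roll":0,"gripper":110},{"dp":[-50,190,72],"roll":0,"gripper":110},{"dp":[-50,190,72],"roll":0,"gripper":110}]' 30
python3 -c "
from h import *
go(550,186.8,85,0)
p=eyes.capture('wrist');save(p,'w5.png')"
```

```text
time_s: 8.7
eef_pos: [550.8, 186.8, 136.0]
ee_rot: [0.001, -0.001, -0.707, 0.707]
force: [-0.3, 0.3, 0.6]
grip_width: 0.572
pos [550.8 186.8 136. ] yaw -0.002 j6 1.7 F [-0.3  0.3  0.6] w 0.572 dp [ 0.8 51.  -0. ] roll [np.float64(-0.002)]
```

View pics/w5.png

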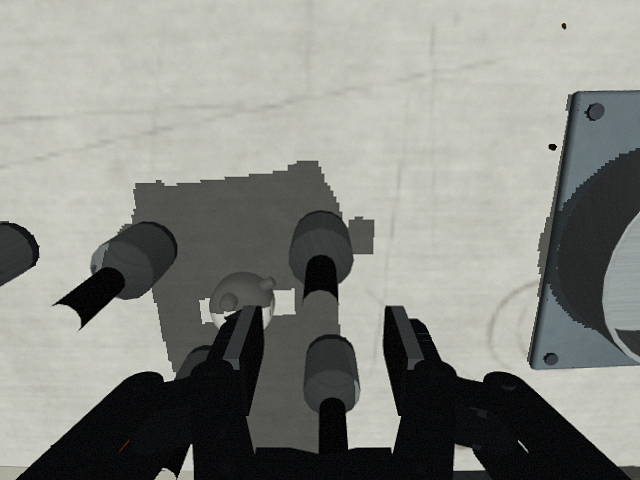

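Flask A is lined up between the pads at (320,260).

```bash
python3 -m crank '[{"dp":[0,30,0],"roll":0,"gripper":110},{"dp":[0,51,0],"roll":0,"gripper":110},{"dp":[0,51,0],"roll":0,"gripper":110},{"dp":[0,51,0],"roll":0,"gripper":255},{"dp":[0,51,0],"roll":0,"gripper":255},{"dp":[0,51,0],"roll":0,"gripper":255},{"dp":[0,51,0],"roll":0,"gripper":255},{"dp":[0,51,0],"roll":0,"gripper":255},{"dp":[0,46,0],"roll":0,"gripper":255},{"dp":[0,36,0],"roll":0,"gripper":255}]' 30
python3 -c "
from h import *
go(545.7,-40.5,180,0)"
```

```text
time_s: 9.58
eef_pos: [550.1, 187.4, 99.8]
ee_rot: [0.001, 0.0, -0.707, 0.707]
force: [-0.4, -0.7, -2.0]
grip_width: 0.184
pos [550.1 187.4  99.8] yaw -0.001 j6 1.7 F [-0.4 -0.7 -2. ] w 0.184 dp [  4.3 -80.2 228. ] roll [np.float64(-0.001)]
```

```bash
python3 -m crank '[{"dp":[0,-30,0],"roll":0,"gripper":255},{"dp":[0,-60,0],"roll":0,"gripper":255},{"dp":[0,-80,20],"roll":0,"gripper":255},{"dp":[2,-80,60],"roll":0,"gripper":255},{"dp":[4,-80,100],"roll":0,"gripper":255},{"dp":[4,-80,140],"roll":0,"gripper":255},{"dp":[4,-80,180],"roll":0,"gripper":255},{"dp":[4,-80,210],"roll":0,"gripper":255},{"dp":[4,-80,228],"roll":0,"gripper":255},{"dp":[4,-80,228],"roll":0,"gripper":255}]'
python3 -c "
from h import *
go(545.7,-40.5,100,0)"
python3 -m crank '[{"dp":[0,30,0],"roll":0,"gripper":255},{"dp":[0,60,0],"roll":0,"gripper":255},{"dp":[0,72,0],"roll":0,"gripper":255},{"dp":[0,74,0],"roll":0,"gripper":255},{"dp":[0,76,0],"roll":0,"gripper":255},{"dp":[0,78,0],"roll":0,"gripper":255},{"dp":[0,78,0],"roll":0,"gripper":255}]'
python3 -c "
from h import *
go(545.7,-40.5,95,0)"
```

```text
time_s: 10.42
eef_pos: [546.3, -43.9, 180.6]
ee_rot: [0.002, -0.002, -0.707, 0.708]
force: [0.8, -0.4, -2.4]
grip_width: 0.182
pos [546.3 -43.9 180.6] yaw -0.005 j6 1.28 F [ 0.8 -0.4 -2.4] w 0.182 dp [ 0.7 80.6 -3.5] roll [np.float64(-0.005)]
time_s: 11.0
eef_pos: [546.8, -40.3, 102.7]
ee_rot: [-0.0, -0.001, -0.707, 0.707]
force: [-0.0, 0.5, -1.8]
grip_width: 0.183
pos [546.8 -40.3 102.7] yaw -0.001 j6 1.28 F [-0.   0.5 -1.8] w 0.183 dp [1.1 7.7 0.2] roll [np.float64(-0.001)]
```

```bash
python3 -m crank '[{"dp":[0,2,0],"roll":0,"gripper":255},{"dp":[0,4,0],"roll":0,"gripper":255},{"dp":[0,4,0],"roll":0,"gripper":255}]'; python3 -m crank '[{"dp":[0,2,0],"roll":0,"gripper":255},{"dp":[0,2,0],"roll":0,"gripper":255}]';  python3 -m crank '[{"dp":[0,2,0],"roll":0,"gripper":255},{"dp":[0,2,0],"roll":0,"gripper":255}]'
```

```text
time_s: 11.25
eef_pos: [546.9, -40.6, 99.0]
ee_rot: [-0.0, -0.001, -0.707, 0.707]
force: [-2.0, 0.9, 8.0]
grip_width: 0.184
time_s: 11.42
eef_pos: [547.7, -40.7, 98.8]
ee_rot: [-0.001, -0.002, -0.707, 0.708]
force: [-5.8, 1.2, 20.3]
grip_width: 0.185
time_s: 11.58
eef_pos: [548.6, -40.7, 97.8]
ee_rot: [-0.002, -0.003, -0.707, 0.708]
force: [-4.3, 3.0, 26.1]
grip_width: 0.182
```

```bash
python3 -m crank '[{"dp":[0,-4,0],"roll":0,"gripper":255},{"dp":[0,-4,0],"roll":0,"gripper":165},{"dp":[0,-4,0],"roll":0,"gripper":165},{"dp":[0,-4,0],"roll":0,"gripper":165},{"dp":[0,-30,0],"roll":0,"gripper":165},{"dp":[0,-60,0],"roll":0,"gripper":165},{"dp":[0,-100,0],"roll":0,"gripper":110},{"dp":[0,-130,0],"roll":0,"gripper":110},{"dp":[0,-130,0],"roll":0,"gripper":110}]'
python3 -c "
from h import *
go(454.7,180.6,150,0)
p=eyes.capture('wrist');save(p,'w6.png')"
```

```text
time_s: 12.33
eef_pos: [548.2, -41.0, 229.5]
ee_rot: [-0.003, -0.004, -0.706, 0.708]
force: [0.5, -0.1, 0.1]
grip_width: 0.563
pos [548.2 -41.  229.5] yaw -0.001 j6 1.28 F [ 0.5 -0.1  0.1] w 0.563 dp [  94.5   78.  -221.7] roll [np.float64(-0.001)]
```

View pics/w6.png

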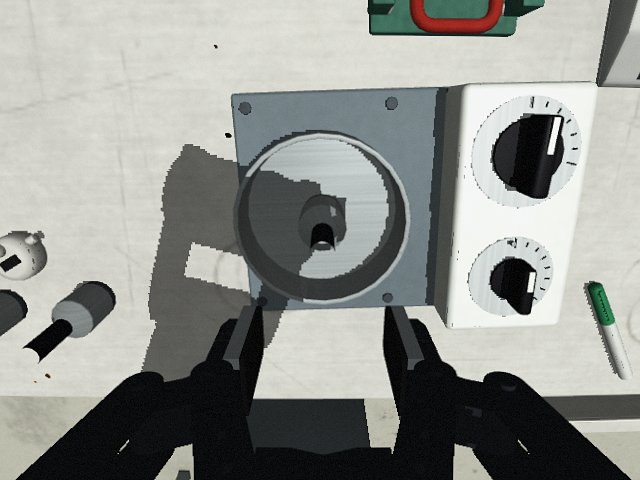

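```bash
python3 - <<'E'
from h import *
p=eyes.capture('wrist')
for z in(54,58):
    print(z,[atz(p,q,z)[:2].round(1) for q in((234,215),(410,215),(323,131),(323,304))])
print(atz(p,(323,216),58)[:2], atz(p,(322,244),112)[:2])
for q in((546,-40.5),(548,-41)): print(proj(p,[[*q,58],[*q,114],[*q,14]]).round())
g=p['color'][120:320,225:425]
cv2.imwrite('pics/w6z.png',cv2.resize(g,None,fx=3,fy=3,interpolation=cv2.INTER_CUBIC)[:,:,::-1])
E
```

```text
54 [array([551.4,  27.5]), array([ 551.2, -107.4]), array([613.5, -40.8]), array([475.1, -40.6])]
58 [array([552.4,  26.6]), array([ 552.3, -106.5]), array([613.7, -40.8]), array([477.2, -40.6])]
[551.53344985 -40.73939587] [548.02078456 -40.07977217]
[[323. 223.]
 [323. 248.]
 [323. 209.]]
[[323. 221.]
 [323. 245.]
 [323. 207.]]
```

View pics/w6z.png

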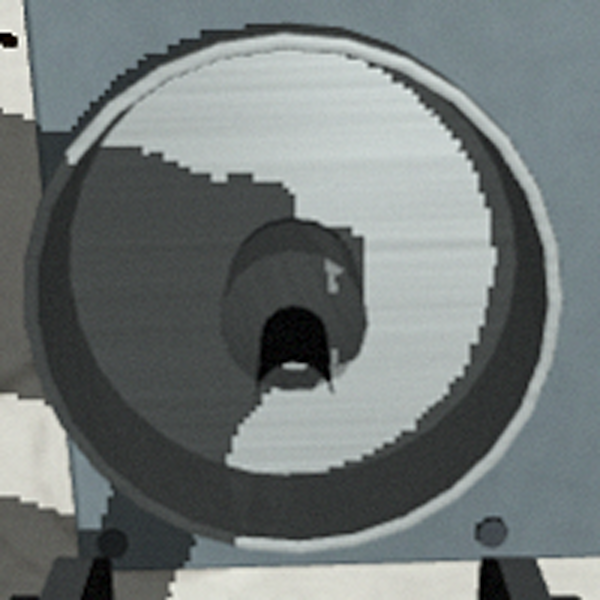

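Flask A stands centred in the basket, with its body at (323,226) and the rim centre at about (323,218). Next is flask E, into the 60° slot.

```bash
python3 -m crank '[{"dp":[94,40,-222],"roll":0,"gripper":110},{"dp":[94,40,-222],"roll":0,"gripper":110},{"dp":[94,40,-222],"roll":0,"gripper":110},{"dp":[94,40,-222],"roll":0,"gripper":110},{"dp":[94,90,-222],"roll":0,"gripper":110},{"dp":[94,90,-222],"roll":0,"gripper":110},{"dp":[94,90,-222],"roll":0,"gripper":110},{"dp":[94,90,-222],"roll":0,"gripper":110},{"dp":[94,90,-222],"roll":0,"gripper":110}]'
python3 -c "
from h import *
go(454.7,180.6,85,0)
p=eyes.capture('wrist')
print(proj(p,[[454.7,180.6,44],[454.7,180.6,100]]).round(),models.spot_in(p,'flask_0_mid'))"
```

```text
time_s: 13.18
eef_pos: [452.4, 181.5, 132.8]
ee_rot: [0.001, 0.001, -0.707, 0.707]
force: [0.7, -0.3, -0.2]
grip_width: 0.57
pos [452.4 181.5 132.8] yaw -0.0 j6 1.71 F [ 0.7 -0.3 -0.2] w 0.57 dp [-2.4 47.8  0.8] roll [np.float64(-0.0)]
[[325. 255.]
 [325. 302.]] []
```

```bash
python3 -m crank '[{"dp":[-2,30,0],"roll":0,"gripper":110},{"dp":[-2,48,0],"roll":0,"gripper":110},{"dp":[-2,48,0],"roll":0,"gripper":110},{"dp":[-2,48,0],"roll":0,"gripper":255},{"dp":[-2,48,0],"roll":0,"gripper":255},{"dp":[-2,48,0],"roll":0,"gripper":255},{"dp":[-2,48,0],"roll":0,"gripper":255},{"dp":[-2,48,0],"roll":0,"gripper":255}]'
python3 -m crank '[{"dp":[0,-5,0],"roll":0,"gripper":255},{"dp":[0,-30,0],"roll":0,"gripper":255},{"dp":[0,-65,0],"roll":0,"gripper":255},{"dp":[0,-95,0],"roll":0,"gripper":255},{"dp":[0,-95,0],"roll":0,"gripper":255}]'
python3 -c "
from h import *
go(565.7,-3.3,180,0)
"
```

```text
time_s: 13.95
eef_pos: [455.6, 181.5, 87.2]
ee_rot: [0.001, 0.002, 0.707, -0.707]
force: [-0.1, -1.5, 7.8]
grip_width: 0.181
time_s: 14.37
eef_pos: [456.7, 182.1, 186.6]
ee_rot: [0.003, 0.004, 0.708, -0.707]
force: [0.1, -0.3, -0.0]
grip_width: 0.182
pos [456.7 182.1 186.6] yaw -0.001 j6 1.71 F [ 0.1 -0.3 -0. ] w 0.182 dp [-109.1    7.4  185.3] roll [np.float64(-0.001)]
```

```bash
python3 -m crank '[{"dp":[-20,0,30],"roll":0,"gripper":255},{"dp":[-40,0,66],"roll":0,"gripper":255},{"dp":[-60,0,100],"roll":0,"gripper":255},{"dp":[-80,0,135],"roll":0,"gripper":255},{"dp":[-100,0,170],"roll":0,"gripper":255},{"dp":[-109,0,185],"roll":0,"gripper":255},{"dp":[-109,0,185],"roll":0,"gripper":255},{"dp":[-109,0,185],"roll":0,"gripper":255}]'
python3 - <<'E'
from h import *
go(565.7,-3.3,101,0)
p=eyes.capture('wrist');s=st()['eef_pos']
cv2.imwrite('pics/w7.png',p['color'][100:440,180:460,::-1])
f=s-[0,0,87];print([(proj(p,[f+[0,0,h]])[0]-[180,100]).round(1) for h in(44,100)])
E
```

```text
time_s: 15.03
eef_pos: [563.1, -3.9, 180.1]
ee_rot: [-0.001, 0.001, 0.707, -0.707]
force: [-0.2, -0.2, -1.6]
grip_width: 0.18
pos [563.1  -3.9 180.1] yaw -0.003 j6 1.36 F [-0.2 -0.2 -1.6] w 0.18 dp [-2.6 79.1 -0.6] roll [np.float64(-0.003)]
[array([141.4, 196.7]), array([140.4, 275.3])]
```

View pics/w7.png

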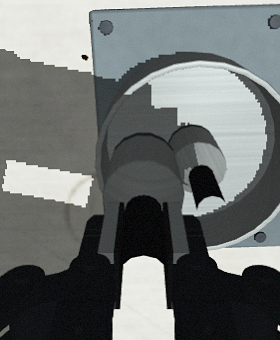

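The held flask hangs upright and projects where I expect, at about (143,196) in the crop. I'll lower it.

```bash
python3 -m crank '[{"dp":[-2.6,25,-0.6],"roll":0,"gripper":255},{"dp":[-2.6,50,-0.6],"roll":0,"gripper":255},{"dp":[-2.6,65,-0.6],"roll":0,"gripper":255},{"dp":[-2.6,72,-0.6],"roll":0,"gripper":255},{"dp":[-2.6,75,-0.6],"roll":0,"gripper":255},{"dp":[-2.6,75,-0.6],"roll":0,"gripper":255}]'
python3 -m crank '[{"dp":[0,2,0],"roll":0,"gripper":255},{"dp":[0,3,0],"roll":0,"gripper":255},{"dp":[0,3,0],"roll":0,"gripper":255}]'
```

```text
time_s: 15.58
eef_pos: [565.8, -2.2, 105.9]
ee_rot: [-0.0, 0.0, 0.707, -0.707]
force: [1.1, 0.3, -0.5]
grip_width: 0.186
time_s: 15.83
eef_pos: [566.2, -2.9, 103.2]
ee_rot: [0.0, -0.001, -0.707, 0.707]
force: [0.6, 0.1, -1.5]
grip_width: 0.18
```

```bash
python3 -m crank '[{"dp":[0,2,0],"roll":0,"gripper":255},{"dp":[0,2.5,0],"roll":0,"gripper":255},{"dp":[0,2.5,0],"roll":0,"gripper":255}]'
python3 -m crank '[{"dp":[0,0.5,0],"roll":0,"gripper":255},{"dp":[0,0.5,0],"roll":0,"gripper":255}]'
```

```text
time_s: 16.08
eef_pos: [565.9, -2.9, 100.1]
ee_rot: [-0.001, 0.0, 0.707, -0.707]
force: [-0.4, -0.2, -0.0]
grip_width: 0.182
time_s: 16.25
eef_pos: [566.0, -2.9, 99.6]
ee_rot: [-0.0, 0.0, 0.707, -0.707]
force: [-0.9, 1.0, -0.2]
grip_width: 0.181
```

```bash
python3 -m crank '[{"dp":[0,1,0],"roll":0,"gripper":255},{"dp":[0,1,0],"roll":0,"gripper":255}]'
python3 -m crank '[{"dp":[0,0,0],"roll":0,"gripper":165},{"dp":[0,0,0],"roll":0,"gripper":165},{"dp":[0,0,0],"roll":0,"gripper":165},{"dp":[0,-30,0],"roll":0,"gripper":165},{"dp":[0,-60,0],"roll":0,"gripper":165},{"dp":[0,-100,0],"roll":0,"gripper":110},{"dp":[0,-130,0],"roll":0,"gripper":110},{"dp":[0,-130,0],"roll":0,"gripper":110}]'
python3 - <<'E'
from h import *
go(446.9,273.6,140,0)
p=eyes.capture('wrist');save(p,'w8.png')
for d in models.spot_in(p,'flask_0_mid'):print(round(d['confidence'],2),np.round(d['extent']))
for q in((545.5,-40.7),(565.7,-3.3)):print(proj(p,[[*q,58],[*q,114],[*q,64]]).round())
E
```

```text
time_s: 16.42
eef_pos: [566.2, -3.0, 99.2]
ee_rot: [0.0, -0.001, -0.707, 0.707]
force: [-2.4, 0.3, 5.1]
grip_width: 0.185
time_s: 17.08
eef_pos: [567.9, -3.2, 235.1]
ee_rot: [-0.003, -0.004, -0.706, 0.708]
force: [1.2, -0.2, 0.9]
grip_width: 0.569
pos [567.9  -3.2 235.1] yaw -0.001 j6 1.36 F [ 1.2 -0.2  0.9] w 0.569 dp [ 122.3   93.1 -276.9] roll [np.float64(-0.001)]
0.67 [367. 243.  46.  57.]
[[370. 246.]
 [379. 274.]
 [371. 249.]]
[[323. 222.]
 [323. 246.]
 [323. 224.]]
```

```bash
python3 -m crank '[{"dp":[122,10,-277],"roll":0,"gripper":110},{"dp":[122,10,-277],"roll":0,"gripper":110},{"dp":[122,10,-277],"roll":0,"gripper":110},{"dp":[122,10,-277],"roll":0,"gripper":110},{"dp":[122,10,-277],"roll":0,"gripper":110},{"dp":[122,10,-277],"roll":0,"gripper":110},{"dp":[122,50,-277],"roll":0,"gripper":110},{"dp":[122,93,-277],"roll":0,"gripper":110},{"dp":[122,93,-277],"roll":0,"gripper":110},{"dp":[122,93,-277],"roll":0,"gripper":110}]'
python3 - <<'E'
from h import *
p=eyes.capture('wrist');save(p,'w9.png')
go(446.9,273.6,85,0)
q=proj(p,[[446.9,273.6,h] for h in(0,44,57,100)]);print(q.round())
for d in models.spot_point(p,'flask_0_mid'):print(round(d['confidence'],2),np.round(d['centre']),atz(p,d['centre'],50).round(1)[:2])
# dark neck columns just above shoulder
u,v=q[2];g=p['color'].max(2)
for r in range(int(v)-6,int(v)+40,6):
    row=g[r,int(u)-45:int(u)+45];i=np.where(row<22)[0];print(r,(i.min()+int(u)-45,i.max()+int(u)-45) if len(i) else None)
E
```

```text
time_s: 18.02
eef_pos: [440.7, 274.5, 130.2]
ee_rot: [0.003, 0.004, -0.706, 0.708]
force: [-0.2, 0.3, -1.1]
grip_width: 0.564
pos [442.7 274.1 133.1] yaw 0.0 j6 1.9 F [ 0.2 -1.  -0.3] w 0.57 dp [-4.5 48.1  0.4] roll [np.float64(0.0)]
[[324. 225.]
 [324. 249.]
 [325. 258.]
 [325. 296.]]
251 (np.int64(313), np.int64(332))
257 (np.int64(309), np.int64(336))
263 (np.int64(308), np.int64(338))
269 (np.int64(307), np.int64(338))
275 (np.int64(307), np.int64(339))
281 (np.int64(306), np.int64(339))
287 (np.int64(306), np.int64(340))
293 None
```

```bash
python3 -m crank '[{"dp":[-2,30,0],"roll":0,"gripper":110},{"dp":[-2,50,0],"roll":0,"gripper":110},{"dp":[-2,50,0],"roll":0,"gripper":110},{"dp":[-2,50,0],"roll":0,"gripper":255},{"dp":[-2,50,0],"roll":0,"gripper":255},{"dp":[-2,50,0],"roll":0,"gripper":255},{"dp":[-2,50,0],"roll":0,"gripper":255},{"dp":[-2,50,0],"roll":0,"gripper":255}]'
python3 -m crank '[{"dp":[0,-5,0],"roll":0,"gripper":255},{"dp":[0,-30,0],"roll":0,"gripper":255},{"dp":[0,-65,0],"roll":0,"gripper":255},{"dp":[0,-95,0],"roll":0,"gripper":255},{"dp":[0,-95,0],"roll":0,"gripper":255}]'
python3 -c "
from h import *
go(523.2,-4.5,180,0)
"
```

```text
time_s: 18.78
eef_pos: [447.4, 274.4, 87.6]
ee_rot: [0.001, 0.002, 0.707, -0.707]
force: [0.3, -0.6, 6.9]
grip_width: 0.184
time_s: 19.2
eef_pos: [448.4, 275.1, 187.1]
ee_rot: [0.003, 0.004, 0.708, -0.706]
force: [1.1, 0.5, -0.1]
grip_width: 0.183
pos [448.4 275.1 187.1] yaw -0.001 j6 1.9 F [ 1.1  0.5 -0.1] w 0.183 dp [-75.    6.9 279.5] roll [np.float64(-0.001)]
```

```bash
python3 -m crank '[{"dp":[-8,0,30],"roll":0,"gripper":255},{"dp":[-18,0,68],"roll":0,"gripper":255},{"dp":[-28,0,106],"roll":0,"gripper":255},{"dp":[-38,0,144],"roll":0,"gripper":255},{"dp":[-48,0,182],"roll":0,"gripper":255},{"dp":[-58,0,220],"roll":0,"gripper":255},{"dp":[-68,0,255],"roll":0,"gripper":255},{"dp":[-75,0,279.5],"roll":0,"gripper":255},{"dp":[-75,0,279.5],"roll":0,"gripper":255},{"dp":[-75,0,279.5],"roll":0,"gripper":255}]'
python3 -m crank '[{"dp":[0,0,0],"roll":0,"gripper":255},{"dp":[0,0,0],"roll":0,"gripper":255}]'
python3 -c "
from h import *
go(523.2,-4.5,103,0)
"
```

```text
time_s: 20.03
eef_pos: [520.9, -6.3, 180.5]
ee_rot: [-0.001, 0.001, 0.707, -0.707]
force: [-0.5, 0.5, -1.0]
grip_width: 0.182
time_s: 20.2
eef_pos: [520.6, -4.4, 180.6]
ee_rot: [-0.0, -0.0, 0.707, -0.707]
force: [0.4, -0.2, -1.9]
grip_width: 0.18
pos [520.6  -4.4 180.6] yaw 0.0 j6 1.34 F [ 0.4 -0.2 -1.9] w 0.18 dp [-2.6 77.6  0.2] roll [np.float64(0.0)]
```

```bash
python3 -m crank '[{"dp":[-2.6,25,0],"roll":0,"gripper":255},{"dp":[-2.6,50,0],"roll":0,"gripper":255},{"dp":[-2.6,65,0],"roll":0,"gripper":255},{"dp":[-2.6,72,0],"roll":0,"gripper":255},{"dp":[-2.6,76,0],"roll":0,"gripper":255},{"dp":[-2.6,79,0],"roll":0,"gripper":255},{"dp":[-2.6,79,0],"roll":0,"gripper":255}]'
python3 -m crank '[{"dp":[0,1,0],"roll":0,"gripper":255},{"dp":[0,2,0],"roll":0,"gripper":255},{"dp":[0,2,0],"roll":0,"gripper":255}]'
```

```text
time_s: 20.78
eef_pos: [523.8, -5.1, 102.0]
ee_rot: [0.0, -0.0, -0.707, 0.707]
force: [-0.4, -0.5, -1.6]
grip_width: 0.18
time_s: 21.03
eef_pos: [523.7, -5.4, 100.0]
ee_rot: [0.0, -0.001, -0.707, 0.707]
force: [-0.8, 0.3, -1.1]
grip_width: 0.185
```

```bash
python3 -m crank '[{"dp":[0,1,0],"roll":0,"gripper":255},{"dp":[0,1.5,0],"roll":0,"gripper":255},{"dp":[0,1.5,0],"roll":0,"gripper":255}]'
python3 -m crank '[{"dp":[0,0,0],"roll":0,"gripper":165},{"dp":[0,0,0],"roll":0,"gripper":165},{"dp":[0,0,0],"roll":0,"gripper":165},{"dp":[0,-30,0],"roll":0,"gripper":165},{"dp":[0,-60,0],"roll":0,"gripper":165},{"dp":[0,-100,0],"roll":0,"gripper":110},{"dp":[0,-130,0],"roll":0,"gripper":110},{"dp":[0,-130,0],"roll":0,"gripper":110}]'
python3 - <<'E'
from h import *
go(543.7,303.5,140,0)
E
```

```text
time_s: 21.28
eef_pos: [524.1, -5.5, 99.6]
ee_rot: [-0.0, -0.001, -0.707, 0.707]
force: [-3.8, 0.1, 10.9]
grip_width: 0.184
time_s: 21.95
eef_pos: [525.6, -5.7, 234.2]
ee_rot: [-0.003, -0.004, -0.706, 0.708]
force: [-0.2, -0.2, 0.7]
grip_width: 0.565
pos [525.6  -5.7 234.2] yaw -0.001 j6 1.34 F [-0.2 -0.2  0.7] w 0.565 dp [ -16.8   93.6 -309.5] roll [np.float64(-0.001)]
```

```bash
cat >> h.py <<'E'
def neck(x,y):
    p=eyes.capture('wrist');save(p,'n.png');q=proj(p,[[x,y,h] for h in(0,44,57,100)]);print('pred 0,44,57,100',q.round().tolist())
    u,v=q[2];g=p['color'].max(2)
    for r in range(int(v)-6,int(v)+40,6):
        a=int(u)-45;i=np.where(g[r,a:a+90]<22)[0];print(r,(int(i.min())+a,int(i.max())+a) if len(i) else None)
    for d in models.spot_point(p,'flask_0_mid'):print(round(d['confidence'],2),np.round(d['centre']),atz(p,d['centre'],50).round(1)[:2])
E
python3 -m crank '[{"dp":[-17,10,-309],"roll":0,"gripper":110},{"dp":[-17,10,-309],"roll":0,"gripper":110},{"dp":[-17,10,-309],"roll":0,"gripper":110},{"dp":[-17,10,-309],"roll":0,"gripper":110},{"dp":[-17,10,-309],"roll":0,"gripper":110},{"dp":[-17,10,-309],"roll":0,"gripper":110},{"dp":[-17,30,-309],"roll":0,"gripper":110},{"dp":[-17,60,-309],"roll":0,"gripper":110},{"dp":[-17,93,-309],"roll":0,"gripper":110},{"dp":[-17,93,-309],"roll":0,"gripper":110}]'
python3 -m crank '[{"dp":[0,0,0],"roll":0,"gripper":110},{"dp":[0,0,0],"roll":0,"gripper":110}]'
python3 - <<'E'
from h import *
go(543.7,303.5,85,0);neck(543.7,303.5)
E
```

```text
time_s: 22.78
eef_pos: [537.5, 303.7, 127.6]
ee_rot: [0.004, 0.004, -0.706, 0.709]
force: [-0.8, -1.6, -0.6]
grip_width: 0.569
time_s: 22.95
eef_pos: [541.9, 303.2, 137.1]
ee_rot: [0.0, 0.002, 0.707, -0.707]
force: [-0.0, 0.1, 0.7]
grip_width: 0.567
pos [541.9 303.2 137.1] yaw -0.002 j6 1.89 F [-0.   0.1  0.7] w 0.567 dp [-1.7 52.1 -0.2] roll [np.float64(-0.002)]
pred 0,44,57,100 [[323.0, 231.0], [323.0, 254.0], [323.0, 262.0], [323.0, 299.0]]
256 (309, 330)
262 (306, 333)
268 (305, 333)
274 (304, 334)
280 (304, 335)
286 (303, 335)
292 (302, 335)
298 None
0.67 [143. 260.] [542.2 406. ]
```

```bash
python3 -m crank '[{"dp":[-2,30,-2],"roll":0,"gripper":110},{"dp":[-2,51,-2],"roll":0,"gripper":110},{"dp":[-2,51,-2],"roll":0,"gripper":110},{"dp":[-2,51,-2],"roll":0,"gripper":255},{"dp":[-2,51,-2],"roll":0,"gripper":255},{"dp":[-2,51,-2],"roll":0,"gripper":255},{"dp":[-2,51,-2],"roll":0,"gripper":255},{"dp":[-2,51,-2],"roll":0,"gripper":255}]'
python3 -m crank '[{"dp":[0,-5,0],"roll":0,"gripper":255},{"dp":[0,-30,0],"roll":0,"gripper":255},{"dp":[0,-65,0],"roll":0,"gripper":255},{"dp":[0,-95,0],"roll":0,"gripper":255},{"dp":[0,-95,0],"roll":0,"gripper":255},{"dp":[0,-95,0],"roll":0,"gripper":255}]'
python3 -c "
from h import *
go(503,-42,180,0)
"
```

```text
time_s: 23.72
eef_pos: [544.0, 305.7, 86.5]
ee_rot: [0.001, 0.002, 0.707, -0.707]
force: [-0.7, -2.6, 7.1]
grip_width: 0.185
time_s: 24.22
eef_pos: [543.4, 305.9, 181.4]
ee_rot: [0.001, 0.002, 0.708, -0.707]
force: [0.2, -0.4, -1.5]
grip_width: 0.181
pos [543.4 305.9 181.4] yaw -0.001 j6 1.9 F [ 0.2 -0.4 -1.5] w 0.181 dp [ 40.    0.7 347.9] roll [np.float64(-0.001)]
```

```bash
python3 -m crank '[{"dp":[0,-25,10],"roll":0,"gripper":255},{"dp":[5,-50,45],"roll":0,"gripper":255},{"dp":[10,-50,85],"roll":0,"gripper":255},{"dp":[15,-50,125],"roll":0,"gripper":255},{"dp":[20,-50,165],"roll":0,"gripper":255},{"dp":[25,-50,205],"roll":0,"gripper":255},{"dp":[30,-50,245],"roll":0,"gripper":255},{"dp":[35,-50,285],"roll":0,"gripper":255},{"dp":[38,-50,325],"roll":0,"gripper":255},{"dp":[40,-50,348],"roll":0,"gripper":255}]'
python3 -m crank '[{"dp":[0,0,0],"roll":0,"gripper":255},{"dp":[0,0,0],"roll":0,"gripper":255},{"dp":[0,0,0],"roll":0,"gripper":255}]'
python3 -c "
from h import *
go(503,-42,101.5,0)
"
```

```text
time_s: 25.05
eef_pos: [501.4, -45.5, 228.1]
ee_rot: [0.002, -0.0, -0.707, 0.707]
force: [0.1, 0.2, -0.5]
grip_width: 0.184
time_s: 25.3
eef_pos: [502.3, -41.7, 228.5]
ee_rot: [-0.001, -0.0, 0.707, -0.707]
force: [-0.5, -0.3, -0.2]
grip_width: 0.18
pos [502.3 -41.7 228.5] yaw -0.001 j6 1.26 F [-0.5 -0.3 -0.2] w 0.18 dp [ -0.9 127.    0.4] roll [np.float64(-0.001)]
```

```bash
python3 -m crank '[{"dp":[-0.5,35,0],"roll":0,"gripper":255},{"dp":[-0.5,70,0],"roll":0,"gripper":255},{"dp":[-0.5,95,0],"roll":0,"gripper":255},{"dp":[-0.5,110,0],"roll":0,"gripper":255},{"dp":[-0.5,120,0],"roll":0,"gripper":255},{"dp":[-0.5,126,0],"roll":0,"gripper":255},{"dp":[-0.5,127,0],"roll":0,"gripper":255},{"dp":[-0.5,127,0],"roll":0,"gripper":255}]'
python3 -m crank '[{"dp":[0,1,0],"roll":0,"gripper":255},{"dp":[0,2,0],"roll":0,"gripper":255},{"dp":[0,2,0],"roll":0,"gripper":255}]'
```

```text
time_s: 25.97
eef_pos: [503.2, -42.0, 102.5]
ee_rot: [0.0, -0.0, -0.707, 0.707]
force: [0.8, -0.7, -1.4]
grip_width: 0.185
time_s: 26.22
eef_pos: [503.2, -42.4, 100.5]
ee_rot: [0.0, -0.001, -0.707, 0.707]
force: [-1.1, 0.1, -1.6]
grip_width: 0.183
```

```bash
python3 -m crank '[{"dp":[0,1,0],"roll":0,"gripper":255},{"dp":[0,2,0],"roll":0,"gripper":255},{"dp":[0,2,0],"roll":0,"gripper":255}]'
python3 -m crank '[{"dp":[0,0,0],"roll":0,"gripper":165},{"dp":[0,0,0],"roll":0,"gripper":165},{"dp":[0,0,0],"roll":0,"gripper":165},{"dp":[0,-30,0],"roll":0,"gripper":165},{"dp":[0,-60,0],"roll":0,"gripper":165},{"dp":[0,-100,0],"roll":0,"gripper":110},{"dp":[0,-130,0],"roll":0,"gripper":110},{"dp":[0,-130,0],"roll":0,"gripper":110}]'
python3 - <<'E'
from h import *
go(542.8,404,140,0)
E
```

```text
time_s: 26.47
eef_pos: [503.2, -42.4, 98.5]
ee_rot: [0.0, -0.001, -0.707, 0.707]
force: [-1.9, -0.0, 3.8]
grip_width: 0.186
time_s: 27.13
eef_pos: [505.0, -42.9, 234.1]
ee_rot: [-0.003, -0.004, -0.706, 0.708]
force: [0.5, 0.0, 0.4]
grip_width: 0.568
pos [505.  -42.9 234.1] yaw -0.001 j6 1.26 F [0.5 0.  0.4] w 0.568 dp [ -36.4   93.  -447.2] roll [np.float64(-0.001)]
```

```bash
python3 -m crank '[{"dp":[-18,0,-390],"roll":0,"gripper":140},{"dp":[-18,0,-390],"roll":0,"gripper":140},{"dp":[-18,0,-390],"roll":0,"gripper":140},{"dp":[-18,0,-390],"roll":0,"gripper":140},{"dp":[-18,0,-390],"roll":0,"gripper":140},{"dp":[-18,0,-390],"roll":0,"gripper":140},{"dp":[-18,0,-390],"roll":0,"gripper":140},{"dp":[-18,0,-390],"roll":0,"gripper":140},{"dp":[-18,0,-390],"roll":0,"gripper":140},{"dp":[-18,0,-390],"roll":0,"gripper":140}]'
python3 -c "
from h import *
go(542.8,404,145,0)"
```

```text
time_s: 27.97
eef_pos: [520.4, 352.2, 227.0]
ee_rot: [0.0, -0.001, 0.707, -0.707]
force: [-0.1, -0.8, -0.9]
grip_width: 0.45
pos [520.4 352.2 227. ] yaw 0.002 j6 1.98 F [-0.1 -0.8 -0.9] w 0.45 dp [-22.6  82.  -51.7] roll [np.float64(0.002)]
```

```bash
python3 -m crank '[{"dp":[-22,20,-52],"roll":0,"gripper":140},{"dp":[-22,20,-52],"roll":0,"gripper":140},{"dp":[-22,50,-52],"roll":0,"gripper":140},{"dp":[-22,85,-52],"roll":0,"gripper":140},{"dp":[-22,85,-52],"roll":0,"gripper":140},{"dp":[-22,85,-52],"roll":0,"gripper":140},{"dp":[-22,85,-52],"roll":0,"gripper":140}]'
python3 -c "
from h import *
go(542.8,404,85,0);neck(542.8,404)"
```

```text
time_s: 28.55
eef_pos: [544.3, 399.8, 145.1]
ee_rot: [0.0, 0.001, 0.708, -0.707]
force: [-0.3, -0.6, 0.8]
grip_width: 0.454
pos [544.3 399.8 145.1] yaw -0.001 j6 2.03 F [-0.3 -0.6  0.8] w 0.454 dp [ 1.6 60.1 -4.1] roll [np.float64(-0.001)]
pred 0,44,57,100 [[318.0, 232.0], [317.0, 254.0], [316.0, 262.0], [314.0, 297.0]]
256 (305, 326)
262 (302, 328)
268 (302, 329)
274 (301, 330)
280 (300, 330)
286 (299, 330)
292 None
298 None
```

```bash
python3 -m crank '[{"dp":[0,20,-5],"roll":0,"gripper":140},{"dp":[0,59,-5],"roll":0,"gripper":140},{"dp":[0,59,-5],"roll":0,"gripper":140},{"dp":[0,59,-5],"roll":0,"gripper":255},{"dp":[0,59,-5],"roll":0,"gripper":255},{"dp":[0,59,-5],"roll":0,"gripper":255},{"dp":[0,59,-5],"roll":0,"gripper":255},{"dp":[0,59,-5],"roll":0,"gripper":255}]'
python3 -m crank '[{"dp":[0,-5,0],"roll":0,"gripper":255},{"dp":[0,-30,0],"roll":0,"gripper":255},{"dp":[0,-65,0],"roll":0,"gripper":255},{"dp":[0,-105,0],"roll":0,"gripper":255},{"dp":[0,-145,0],"roll":0,"gripper":255},{"dp":[0,-145,0],"roll":0,"gripper":255},{"dp":[0,-145,0],"roll":0,"gripper":255}]'
python3 -c "
from h import *
go(525.3,-78.1,230,0)
"
```

```text
time_s: 29.32
eef_pos: [544.5, 405.0, 86.7]
ee_rot: [0.001, 0.002, 0.708, -0.707]
force: [-0.6, 0.1, 6.8]
grip_width: 0.182
time_s: 29.9
eef_pos: [544.0, 404.9, 232.1]
ee_rot: [0.001, 0.002, 0.708, -0.706]
force: [-0.8, -1.0, -2.1]
grip_width: 0.183
pos [544.  404.9 232.1] yaw -0.001 j6 2.04 F [-0.8 -1.  -2.1] w 0.183 dp [ 18.2   0.9 483. ] roll [np.float64(-0.001)]
```

```bash
python3 -m crank '[{"dp":[0,0,20],"roll":0,"gripper":255},{"dp":[0,0,60],"roll":0,"gripper":255},{"dp":[5,0,100],"roll":0,"gripper":255},{"dp":[5,0,140],"roll":0,"gripper":255},{"dp":[10,0,180],"roll":0,"gripper":255},{"dp":[10,0,220],"roll":0,"gripper":255},{"dp":[10,0,260],"roll":0,"gripper":255},{"dp":[10,0,300],"roll":0,"gripper":255},{"dp":[10,0,340],"roll":0,"gripper":255},{"dp":[10,0,360],"roll":0,"gripper":255}]'
python3 -c "
from h import *
go(525.3,-78.1,230,0)
"
```

```text
time_s: 30.73
eef_pos: [532.2, 41.0, 227.7]
ee_rot: [0.002, -0.0, -0.707, 0.707]
force: [-0.4, -0.2, -2.1]
grip_width: 0.173
pos [532.2  41.  227.7] yaw -0.004 j6 1.43 F [-0.4 -0.2 -2.1] w 0.173 dp [  6.4  -2.2 119.1] roll [np.float64(-0.004)]
```

```bash
python3 -m crank '[{"dp":[8,0,35],"roll":0,"gripper":255},{"dp":[8,0,70],"roll":0,"gripper":255},{"dp":[8,0,105],"roll":0,"gripper":255},{"dp":[8,0,122],"roll":0,"gripper":255},{"dp":[8,0,122],"roll":0,"gripper":255},{"dp":[8,0,122],"roll":0,"gripper":255},{"dp":[8,0,122],"roll":0,"gripper":255}]'
python3 -c "
from h import *
go(525.3,-78.1,101.5,0)
"
```

```text
time_s: 31.32
eef_pos: [524.6, -76.5, 228.3]
ee_rot: [-0.001, -0.0, 0.707, -0.707]
force: [0.1, -0.2, -1.0]
grip_width: 0.177
pos [524.6 -76.5 228.3] yaw -0.001 j6 1.21 F [ 0.1 -0.2 -1. ] w 0.177 dp [ -0.9 126.8   1.7] roll [np.float64(-0.001)]
```

```bash
python3 -m crank '[{"dp":[-0.5,35,1],"roll":0,"gripper":255},{"dp":[-0.5,70,1],"roll":0,"gripper":255},{"dp":[-0.5,95,1],"roll":0,"gripper":255},{"dp":[-0.5,110,1],"roll":0,"gripper":255},{"dp":[-0.5,120,1],"roll":0,"gripper":255},{"dp":[-0.5,126,1],"roll":0,"gripper":255},{"dp":[-0.5,127,1],"roll":0,"gripper":255},{"dp":[-0.5,127,1],"roll":0,"gripper":255}]'
python3 -m crank '[{"dp":[0,1,0],"roll":0,"gripper":255},{"dp":[0,2,0],"roll":0,"gripper":255},{"dp":[0,2,0],"roll":0,"gripper":255}]'
python3 -m crank '[{"dp":[0,1,0],"roll":0,"gripper":255},{"dp":[0,1,0],"roll":0,"gripper":255}]'
python3 -m crank '[{"dp":[0,1,0],"roll":0,"gripper":255},{"dp":[0,1,0],"roll":0,"gripper":255}]'
```

```text
time_s: 31.98
eef_pos: [525.8, -78.1, 102.6]
ee_rot: [-0.0, -0.0, -0.707, 0.707]
force: [0.6, 0.1, -0.9]
grip_width: 0.185
time_s: 32.23
eef_pos: [525.7, -78.4, 100.6]
ee_rot: [0.0, -0.001, -0.707, 0.707]
force: [-0.1, 0.8, -0.6]
grip_width: 0.182
time_s: 32.4
eef_pos: [525.5, -78.4, 99.2]
ee_rot: [0.0, -0.001, -0.707, 0.707]
force: [0.1, 1.0, -1.6]
grip_width: 0.186
time_s: 32.57
eef_pos: [525.7, -78.5, 98.7]
ee_rot: [0.0, -0.001, -0.707, 0.707]
force: [-1.7, -1.2, 5.1]
grip_width: 0.18
```

```bash
python3 -m crank '[{"dp":[0,0,0],"roll":0,"gripper":165},{"dp":[0,0,0],"roll":0,"gripper":165},{"dp":[0,0,0],"roll":0,"gripper":165},{"dp":[0,-30,0],"roll":0,"gripper":165},{"dp":[0,-60,0],"roll":0,"gripper":165},{"dp":[0,-100,0],"roll":0,"gripper":110},{"dp":[0,-140,15],"roll":0,"gripper":110},{"dp":[0,-170,30],"roll":0,"gripper":110},{"dp":[0,-170,30],"roll":0,"gripper":110},{"dp":[0,-170,30],"roll":0,"gripper":110}]'
python3 - <<'E'
from h import *
p=eyes.capture('wrist');t=eyes.capture('top');s=eyes.capture('side')
a=cv2.resize(p['color'][90:330,160:520],(600,400),interpolation=cv2.INTER_CUBIC)
f=lambda c,y,x:cv2.resize(c[y:y+80,x:x+120],(300,200),interpolation=cv2.INTER_CUBIC)
b=np.hstack([f(t['color'],200,290),f(s['color'],200,250)])
cv2.imwrite('pics/v1.png',np.vstack([a,b])[:,:,::-1])
for n,q in(('A',(545.5,-40.7)),('E',(565.7,-3.3)),('D',(523.2,-4.5)),('B',(503,-42)),('C',(525.3,-78.1)),('lock',(600.7,-192))):
    print(n,[((proj(p,[[*q,h]])[0]-[160,90])*600/360).round().tolist() for h in(58,114)])
for l in('lock_knob_grip','counter_knob_grip'):
  for d in models.spot_point(p,l):print(l,round(d['confidence'],2),np.round(d['centre']),atz(p,d['centre'],77).round(1)[:2])
go(600.7,-192,150,-.1)
E
```

```text
time_s: 33.4
eef_pos: [525.7, -109.0, 269.2]
ee_rot: [-0.0, -0.002, -0.707, 0.707]
force: [-0.5, 0.3, -1.0]
grip_width: 0.57
A [[137.0, 157.0], [112.0, 182.0]]
E [[60.0, 118.0], [20.0, 136.0]]
D [[71.0, 200.0], [34.0, 232.0]]
B [[145.0, 237.0], [123.0, 275.0]]
C [[212.0, 196.0], [201.0, 227.0]]
lock [[444.0, 44.0], [478.0, 48.0]]
lock_knob_grip 0.67 [429. 121.] [ 597.5 -189.9]
counter_knob_grip 0.61 [425. 240.] [ 501.9 -194.1]
pos [ 525.1 -107.8  266.8] yaw -0.001 j6 1.15 F [-0.6 -0.2  0.1] w 0.568 dp [-75.9 116.5  84.2] roll [np.float64(0.099)]
```

View pics/v1.png

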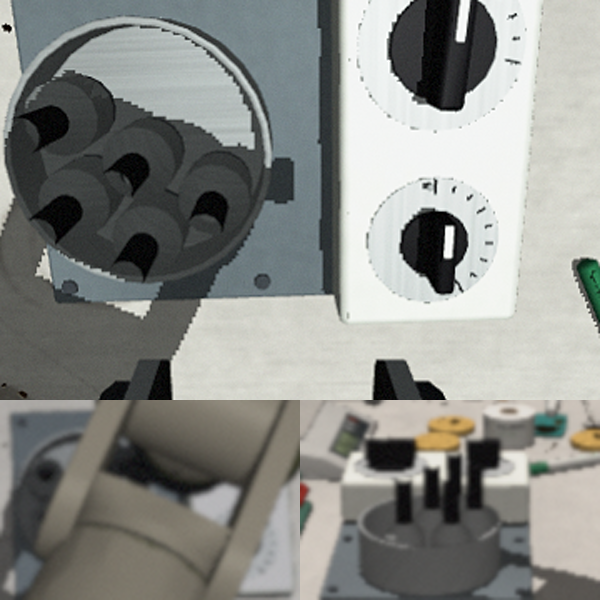

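All five flasks stand packed in the basket (top panel: necks at about (40,130), (125,170), (205,210), (55,220) and (135,255)). The side panel shows them upright, and the counter's line points away from the robot. Next is the lock knob.

```bash
python3 -m crank '[{"dp":[-76,20,84],"roll":0,"gripper":100},{"dp":[-76,20,84],"roll":0,"gripper":100},{"dp":[-76,20,84],"roll":0,"gripper":100},{"dp":[-76,60,84],"roll":0,"gripper":100},{"dp":[-76,100,84],"roll":0,"gripper":100},{"dp":[-76,137,84],"roll":0,"gripper":100},{"dp":[-76,137,84],"roll":0,"gripper":100},{"dp":[-76,137,84],"roll":0,"gripper":100},{"dp":[-76,137,84],"roll":0,"gripper":100}]' 40
python3 - <<'E'
from h import *
go(600.8,-191.8,83,0)
p=eyes.capture('wrist');save(p,'w10.png')
for d in models.spot_point(p,'lock_knob_grip'):print(round(d['confidence'],2),np.round(d['centre']),atz(p,d['centre'],77).round(1)[:2])
print(proj(p,[[601-28,-192,86],[601,-192,86],[601+28,-192,86]]).round())
g=p['color'].max(2)
for r in range(200,330,12):
    i=np.where(g[r,290:360]<14)[0];print(r,(i.min()+290,i.max()+290) if len(i) else None,end=' ')
E
```

```text
time_s: 34.4
eef_pos: [602.3, -192.7, 133.5]
ee_rot: [-0.001, -0.001, -0.707, 0.708]
force: [0.8, -0.1, 0.6]
grip_width: 0.604
pos [ 602.3 -192.7  133.5] yaw -0.001 j6 1.08 F [ 0.8 -0.1  0.6] w 0.604 dp [ 1.6 50.5 -0.9] roll [np.float64(-0.001)]
0.76 [322. 289.] [ 599.6 -192.2]
[[322. 345.]
 [322. 294.]
 [322. 238.]]
200 None 212 None 224 None 236 (np.int64(293), np.int64(335)) 248 (np.int64(290), np.int64(354)) 260 (np.int64(290), np.int64(357)) 272 (np.int64(290), np.int64(357)) 284 (np.int64(290), np.int64(359)) 296 (np.int64(291), np.int64(359)) 308 (np.int64(294), np.int64(348)) 320 (np.int64(307), np.int64(331))
```

View pics/w10.png

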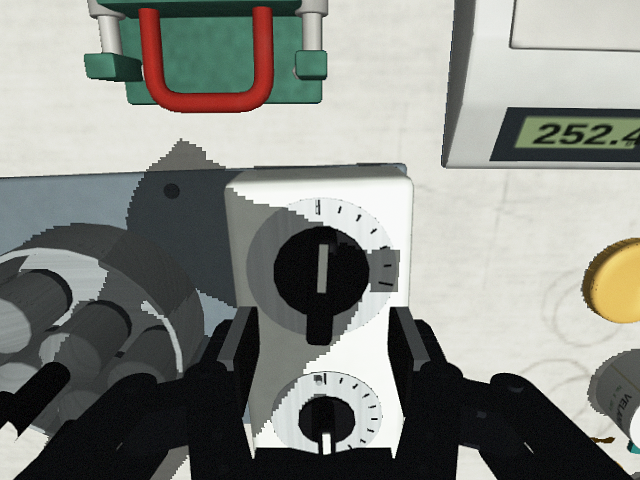

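The lock knob at (322,270) is centred between the pads, with its bar lengthwise. I'll grip it.

```bash
python3 -m crank '[{"dp":[1.5,25,0],"roll":0.03,"gripper":100},{"dp":[1.5,49,0],"roll":0.03,"gripper":100},{"dp":[1.5,49,0],"roll":0.03,"gripper":100},{"dp":[1.5,49,0],"roll":0.03,"gripper":255},{"dp":[1.5,49,0],"roll":0.03,"gripper":255},{"dp":[1.5,49,0],"roll":0.03,"gripper":255},{"dp":[1.5,49,0],"roll":0.03,"gripper":255},{"dp":[1.5,49,0],"roll":0.03,"gripper":255}]' 40
python3 -m crank '[{"dp":[0,0,0],"roll":0.1,"gripper":255},{"dp":[0,0,0],"roll":0.2,"gripper":255},{"dp":[0,0,0],"roll":0.3,"gripper":255},{"dp":[0,0,0],"roll":0.4,"gripper":255},{"dp":[0,0,0],"roll":0.5,"gripper":255},{"dp":[0,0,0],"roll":0.6,"gripper":255},{"dp":[0,0,0],"roll":0.7,"gripper":255},{"dp":[0,0,0],"roll":0.8,"gripper":255},{"dp":[0,0,0],"roll":0.9,"gripper":255},{"dp":[0,0,0],"roll":0.9,"gripper":255}]'
python3 - <<'E'
from h import *
go(600.8,-191.8,83,-1.6);print(st()['wrist_torque'])
E
```

```text
time_s: 35.17
eef_pos: [600.7, -191.8, 84.6]
ee_rot: [-0.01, 0.012, 0.707, -0.707]
force: [-1.7, 5.0, 6.7]
grip_width: 0.145
time_s: 36.0
eef_pos: [600.7, -191.8, 84.6]
ee_rot: [-0.318, 0.32, 0.631, -0.631]
force: [-0.7, 6.4, 7.3]
grip_width: 0.145
pos [ 600.7 -191.8   84.6] yaw -0.936 j6 2.01 F [-0.7  6.4  7.3] w 0.145 dp [-0.1  1.6 -0.1] roll [np.float64(0.664)]
[ 0.81425722  0.27545107 -0.05225867]
```

```bash
python3 -m crank '[{"dp":[0,0,0],"roll":0.1,"gripper":255},{"dp":[0,0,0],"roll":0.2,"gripper":255},{"dp":[0,0,0],"roll":0.3,"gripper":255},{"dp":[0,0,0],"roll":0.4,"gripper":255},{"dp":[0,0,0],"roll":0.5,"gripper":255},{"dp":[0,0,0],"roll":0.6,"gripper":255},{"dp":[0,0,0],"roll":0.67,"gripper":255},{"dp":[0,0,0],"roll":0.67,"gripper":255},{"dp":[0,0,0],"roll":0.67,"gripper":255}]'
python3 - <<'E'
from h import *
go(600.8,-191.8,83,-1.6);print(st()['wrist_torque'])
E
```

```text
time_s: 36.75
eef_pos: [600.7, -191.8, 84.6]
ee_rot: [-0.507, 0.508, 0.493, -0.492]
force: [-1.3, 5.8, 7.0]
grip_width: 0.141
pos [ 600.7 -191.8   84.6] yaw -1.601 j6 2.68 F [-1.3  5.8  7. ] w 0.141 dp [-0.   1.6 -0.1] roll [np.float64(-0.001)]
[ 0.89114049  0.3888042  -0.04425271]
```

Tool yaw is −1.60, which puts the knob at about 1.63 with little torque, so it is past the click. I'll release, rise straight up and check.

```bash
python3 -m crank '[{"dp":[0,0,0],"roll":0,"gripper":110},{"dp":[0,0,0],"roll":0,"gripper":110},{"dp":[0,0,0],"roll":0,"gripper":110},{"dp":[0,0,0],"roll":0,"gripper":110},{"dp":[0,-40,0],"roll":0,"gripper":110},{"dp":[0,-80,0],"roll":0,"gripper":110},{"dp":[0,-120,0],"roll":0,"gripper":110},{"dp":[0,-160,0],"roll":0,"gripper":110},{"dp":[0,-200,0],"roll":0,"gripper":110},{"dp":[0,-200,0],"roll":0,"gripper":110}]'
python3 -m crank '[{"dp":[30,-40,0],"roll":-0.1,"gripper":110},{"dp":[60,-60,0],"roll":-0.2,"gripper":110},{"dp":[60,-60,0],"roll":-0.3,"gripper":110},{"dp":[60,-60,0],"roll":-0.4,"gripper":110},{"dp":[60,-60,0],"roll":-0.4,"gripper":110},{"dp":[60,-60,0],"roll":-0.4,"gripper":110}]'
python3 - <<'E'
from h import *
go(600,-192,300,0)
p=eyes.capture('wrist');s=eyes.capture('side');t=eyes.capture('top')
a=cv2.resize(p['color'],(420,315));b=cv2.resize(s['color'][170:370,220:400],(350,389),interpolation=cv2.INTER_CUBIC)
c=cv2.resize(t['color'][190:330,120:330],(420,280),interpolation=cv2.INTER_CUBIC)
m=np.zeros((595,770,3),np.uint8);m[:315,:420]=a;m[315:,:420]=c;m[:389,420:]=b;cv2.imwrite('pics/v2.png',m[:,:,::-1])
E
```

```text
time_s: 37.58
eef_pos: [601.3, -193.3, 291.1]
ee_rot: [-0.503, 0.512, 0.494, -0.491]
force: [1.1, 0.3, 0.3]
grip_width: 0.571
time_s: 38.08
eef_pos: [601.6, -132.6, 341.7]
ee_rot: [0.401, -0.4, -0.583, 0.583]
force: [-0.7, -0.2, -0.6]
grip_width: 0.569
pos [ 601.6 -132.6  341.7] yaw -1.204 j6 2.37 F [-0.7 -0.2 -0.6] w 0.569 dp [-54.8  41.7  22.8] roll [np.float64(-1.204)]
```

View pics/v2.png

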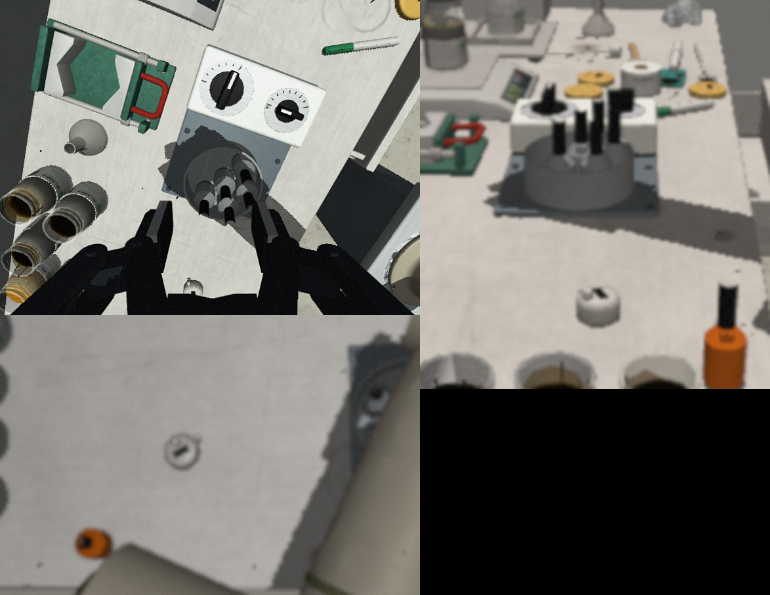

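The wrist panel shows the lock bar at about −1.6 rad in world axes with its line turned clockwise, the counter still at zero and five flasks upright in the basket. The top panel shows no flask left outside. I'll hand in.

```bash
python3 -c "
from h import *
print(st()['force']);print(ctrl.finish_job())"
```

```text
[-0.62785898  0.16046621 -0.02467221]
the job is handed in; nothing more can be done
None
```

I finished the job in the order asked and handed it in at about 38 s of robot time; `ctrl.finish_job()` reported no verdict.

- **Counter knob:** I turned it anticlockwise to its zero stop. I felt the stop as a torque of about 0.5 N m. The last picture shows its line still pointing away from the robot.
- **Flasks:** Five were present, and all five stand in the basket: one in the middle and four round it. Each was lowered until it touched the floor, and the last pictures show them upright and close together. I saw no sign that a flask had been knocked aside. The orange look-alike, the label roll and the marker were not touched.
- **Lock knob:** I turned it clockwise after the flasks were in, to about 1.63 rad with almost no resisting torque, so it is past the 1.35 click. After I let go, the picture shows it still at about 1.6.

My checks showed two slips. I sent one move without gripper values; it was refused and the arm did not move. I set the first flask down harder than needed, with about 26 N at the wrist, but it stood centred afterwards. No check failed. The arm ended clear of everything, with no force on the tool.

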